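# Bolt down the tea mill's cover plate in cross order

## Robot

A 6-joint arm with a two-finger parallel gripper is mounted at the origin on the work surface. World frame = base frame: x ahead of the robot, y to its left, z up, the work surface at z = 0. Lengths are in m, angles in degrees, forces in N, time in s.
With the tool pointing down it reaches from about 0.35 to 0.875 m from the base axis. Payload 4.2 kg.
Tool frame: the origin (TCP) lies on the centre line of the jaws, within the pads' length; the fingertips stand 19 mm ahead of it and the grasp point (between the pads) is the TCP; x points along the fingers, y is the direction in which the jaws open and shut, and the axes are right-handed (so a half turn about x gives the same grasp; the last joint's range is limited). The gripper opens to 87 mm and grips with 3 to 60 N. Pads are 19 mm wide; open, the fingers measure 117 mm over their backs; the gripper's body (75 mm by 190 mm) begins 51 mm behind the grasp point.
Start: joints at [-50.386, 22.042, 0.453, 0, -68.411, -14.817], TCP at [0.262, -0.567, 0.242] pointing down, gripper open.
Joint ranges: [-179.83, 179.83], [-69.29, 118.12], [-61.27, 80.66], [-181.25, 117.63], [-171.15, -9.14], [-177.46, 177.46]. Speed limits (degrees/s): [159.86, 159.86, 180, 180, 180, 180].

## Interface

Orientations are given as a 3x3 rotation matrix whose columns are the frame's x, y, z axes.
In Python, from station import * gives the robot as it stands.
- The arm moves only by the shell command python3 -m creep 'ROWS'. ROWS is JSON, a list of rows, each a list of 5 numbers: the opening, from 0 (shut) to 1 (fully open), then the shift along the world's x, y, z in mm, then the turn about the world's z in rad. In form: [[jaw, x, y, z, turn], ...]. A call has exactly 8 rows; each row is the pose to reach, as a shift and turn from the pose measured when the call began; what a row does not reach only later rows make up. A row lasts 1/10 s, in which the tool goes at most 50 mm and 8.59 degrees, less where a joint would pass 70% of its speed; a pose out of reach is approached as far as the arm can. A call with a gripper value outside its range is refused whole. The fingers move at their own pace and stop on an object; the grip force is fixed at half the most. Time passes only in rows, so rows that repeat a pose let the fingers close, or fill a call up. It gives the time, the measured TCP pose, the force and the opening at its end, in the units of the state.
- sense(): the state, without advancing time (a new reading comes with each control period).
- capture(name): name is "scene" or "side" or "wrist"; returns a dict with "image" (480x640x3 uint8, blue, green, red), "z_map" (480x640 float32, m along the optical axis (not along the pixel's ray), 0 where there is no reading), "mtx" (3x3 intrinsics, pixels), "eye" and "attitude" of the camera in the world. Camera axes: x right, y up, looking along -z (the intrinsics and any distortion apply to the point x, -y, -z); pixel columns grow to the right and rows downward; lengths in m; the calibration is good to about 2 mm. A picture is of the moment at which its call begins.
- finish_job(): hands the job in, once; it reports no verdict.
Trained networks look in a picture, given as the dict that the camera call returned (one of the last four; its "shot" number tells which), for a name from the list of things; names that differ only in an ending like _2 or _b are one class to them, and where a whole thing is asked for, a point or a joint stands for the part that bears it (a point fixed in the world has none). Each returns a list of dicts, best first, with "confidence" (0 to 1); they miss things now and then, are a little off and sometimes report something else, mostly with a low value. They report only what shows in the picture. A call takes as long as a camera call.
- look_for(picture, thing): "box" ([left, top, right, bottom] in pixels, round what is visible of it).
- mark_of(picture, thing): "centre" ([column, row] in pixels: a listed point, or the origin of a listed thing).
The state is a dict: "time_s": time; "joints": joint angles; "joint_velocities": joint speeds; "effort": joint torques, N m; "tcp_pos": TCP position; "ee_rot": TCP orientation; "wrist_force": force on the tool from outside, world axes, zero at the start; "moment": the same for the moment, N m; "gripper_width": opening from 0.0 (shut) to 1.0 (fully open).
Only numpy, scipy, OpenCV 4.12 (cv2) and the standard library are available. Lean on these libraries where they do the work, as an engineer would, in place of code of your own. Each camera call takes 0.05 s, during which the arm holds its last target.

## Task

The tea mill on the turntable has been cleaned and its sloping cover plate is only finger-tight: tighten the four wing nuts clockwise by half a turn each (from where it now stands), in cross order, so that the plate seats evenly. Finish one nut before touching the next: start with any, then the one diagonally opposite, then one of the other two, then the last. Leave the caddy, whisk, incense box and kettle lid around the mill standing where they are.

Things in the scene. Friction and masses are not known exactly. Their poses are not given: they have to be found in the camera images.
- mill: Fixed grey tea mill on a parked walnut turntable (460 mm across, does not turn; top 30 mm above the shelf). Origin: on the shelf, centre of the turntable, z up. The mill's square head, 200 x 200 mm, slopes 25 degrees: its face looks up and towards the mill's +x (its low side). The face's middle is 135 mm above the origin; on it lies a cover plate with four wing nuts.
- plate_centre (a point): Middle of the upper face of the steel cover plate, 196 x 196 x 8 mm; z square to it (25 degrees from vertical), x down the slope. An open funnel, 62 mm wide, rises here to 58 mm above the plate. The plate is jointed to the mill and sinks as the nuts turn (about 2.5 mm when all have had a half turn), taking the nuts with it; pushing does not seat it.
- nut_a_grip (a point): Grip point of brass wing nut A, on its axis, 24 mm above the plate. z: along the axis, out of the plate; x: along the wings; y: across. Wing bar 9 mm thick (y), 51 mm long (x), from 11 to 34 mm above the plate, over a hub 22 mm across. Stands 68 mm from the plate's middle along each side, at plate +x, +y (low side), diagonally opposite nut C. Wing directions vary.
- nut_a_tip (a point): One end of the wing of nut A, 24 mm from its axis, at grip height; turns with the nut.
- nut_a (a joint): Turn of nut A, rad; grows as it is tightened (clockwise seen from above the plate). Start value between -0.45 and 0.45; goes from -0.7 to 4.3, so nothing stops it after a half turn (3.14 more than at the start). Friction of about 0.12 N m holds it where it is left.
- nut_b_grip (a point): Grip point of brass wing nut B, on its axis, 24 mm above the plate. z: along the axis, out of the plate; x: along the wings; y: across. Wing bar 9 mm thick (y), 51 mm long (x), from 11 to 34 mm above the plate, over a hub 22 mm across. Stands 68 mm from the plate's middle along each side, at plate -x, +y (high side), diagonally opposite nut D. Wing directions vary.
- nut_b_tip (a point): One end of the wing of nut B, 24 mm from its axis, at grip height; turns with the nut.
- nut_b (a joint): Turn of nut B, rad; grows as it is tightened (clockwise seen from above the plate). Start value between -0.45 and 0.45; goes from -0.7 to 4.3, so nothing stops it after a half turn (3.14 more than at the start). Friction of about 0.12 N m holds it where it is left.
- nut_c_grip (a point): Grip point of brass wing nut C, on its axis, 24 mm above the plate. z: along the axis, out of the plate; x: along the wings; y: across. Wing bar 9 mm thick (y), 51 mm long (x), from 11 to 34 mm above the plate, over a hub 22 mm across. Stands 68 mm from the plate's middle along each side, at plate -x, -y (high side), diagonally opposite nut A. Wing directions vary.
- nut_c_tip (a point): One end of the wing of nut C, 24 mm from its axis, at grip height; turns with the nut.
- nut_c (a joint): Turn of nut C, rad; grows as it is tightened (clockwise seen from above the plate). Start value between -0.45 and 0.45; goes from -0.7 to 4.3, so nothing stops it after a half turn (3.14 more than at the start). Friction of about 0.12 N m holds it where it is left.
- nut_d_grip (a point): Grip point of brass wing nut D, on its axis, 24 mm above the plate. z: along the axis, out of the plate; x: along the wings; y: across. Wing bar 9 mm thick (y), 51 mm long (x), from 11 to 34 mm above the plate, over a hub 22 mm across. Stands 68 mm from the plate's middle along each side, at plate +x, -y (low side), diagonally opposite nut B. Wing directions vary.
- nut_d_tip (a point): One end of the wing of nut D, 24 mm from its axis, at grip height; turns with the nut.
- nut_d (a joint): Turn of nut D, rad; grows as it is tightened (clockwise seen from above the plate). Start value between -0.45 and 0.45; goes from -0.7 to 4.3, so nothing stops it after a half turn (3.14 more than at the start). Friction of about 0.12 N m holds it where it is left.
- caddy: Bystander, loose on the turntable: tall brown ceramic tea caddy with an ivory lid, 68 mm across, 144 mm high. Origin: centre of its underside, z up.
- whisk: Bystander, loose on the turntable: bamboo tea whisk standing on its tines, handle up: tines 58 mm across and 55 mm high, handle 26 mm across up to 105 mm. Origin: centre of its underside, z up.
- incense_box: Bystander, loose on the turntable: celadon persimmon-shaped incense box, 72 mm across, 55 mm high with its stalk. Origin: centre of its underside, z up.
- kettle_lid: Bystander, loose on the turntable: cast-iron kettle lid, 84 mm across, lying flat, 37 mm high with its round knob. Origin: centre of its underside, z up.

How it is judged:
By the outcome, as a careful person would: the job done as asked, in the order asked, and still so for the second after the job is handed in, with the robot touching nothing.
It also fails if it takes over 72 s, if anything falls off the work surface, if the arm or the gripper's body presses on something with over 40 N, if the wrist force passes 120 N, or if a joint passes its speed limit or range.

## Working session

There is one attempt and no reset: what is moved stays moved. The work goes in short steps, Python scripts to look and compute and a shell command to move; the robot and the scene stay as the last step left them, time stands still between calls to the robot, and variables do not carry over. Pictures are saved under pics/ and viewed, and the job is handed in when it is done.

```bash
ls; mkdir -p pics
cat > h.py <<'E'
from station import *
import numpy as np, cv2
def px2w(p,uv,z=None,d=None):
    K=np.array(p['mtx']);u,v=uv
    if d is None: d=p['z_map'][int(round(v)),int(round(u))]
    c=np.array([(u-K[0,2])/K[0,0]*d,-(v-K[1,2])/K[1,1]*d,-d])
    return np.array(p['eye'])+np.array(p['attitude'])@c
def w2px(p,X):
    K=np.array(p['mtx']);c=np.array(p['attitude']).T@(np.array(X)-np.array(p['eye']))
    return np.array([K[0,2]+K[0,0]*c[0]/-c[2],K[1,2]+K[1,1]*(-c[1])/-c[2]])
E
python3 - <<'E'
from h import *
np.set_printoptions(precision=4,suppress=True)
print(sense())
for n in ["scene","side","wrist"]:
    p=capture(n); cv2.imwrite(f"pics/{n}0.png",p['image']); print(n,[k for k in p],p['mtx'],p['eye'],p['attitude'])
    for t in ["plate_centre","mill","nut_a_grip","nut_a_tip"]:
        for m in mark_of(p,t)[:9]: print(t,m,px2w(p,m['centre']) if 0<=m['centre'][0]<639 and 0<=m['centre'][1]<479 else None)
E
```

```text
pics
{'time_s': 0.0, 'joints': array([-50.3862,  22.0922,   0.3781,  -0.0292, -68.4098, -14.8151]), 'joint_velocities': array([-0.0252,  0.0103,  0.0164,  0.0368,  0.0666,  0.0345]), 'effort': array([  0.0005, -39.0665,  18.7411,   4.2201,   0.011 ,  -0.0002]), 'tcp_pos': array([ 0.2619, -0.5669,  0.2404]), 'ee_rot': array([[-0.001 , -0.4193,  0.9079],
       [ 0.002 ,  0.9079,  0.4193],
       [-1.    ,  0.0022, -0.0001]]), 'wrist_force': array([0.2206, 0.0762, 0.195 ]), 'moment': array([ 0.0291, -0.0034, -0.0376]), 'gripper_width': 1.0007955638298207}
scene ['image', 'z_map', 'mtx', 'eye', 'attitude', 'shot'] [[511.4251   0.     321.8707]
 [  0.     511.4251 244.6604]
 [  0.       0.       1.    ]] [1.0172 0.6039 0.6175] [[-0.7768 -0.3538  0.5209]
 [ 0.6292 -0.4036  0.6642]
 [-0.0248  0.8438  0.5361]]
mill {'centre': [293.7, 287.6], 'confidence': 0.7} [0.6184 0.0123 0.0788]
mill {'centre': [227.9, 241.4], 'confidence': 0.57} [ 0.6695 -0.1112  0.1366]
nut_a_grip {'centre': [296.5, 256.4], 'confidence': 0.83} [0.6074 0.0109 0.1385]
nut_a_tip {'centre': [228.2, 242.0], 'confidence': 0
[... 570 characters left out ...]
 'confidence': 0.28} [0.5247 0.138  0.0652]
mill {'centre': [443.1, 242.0], 'confidence': 0.71} [ 0.382  -0.1298  0.0315]
mill {'centre': [364.5, 151.4], 'confidence': 0.52} [ 0.5336 -0.1289  0.199 ]
nut_a_grip {'centre': [302.9, 214.0], 'confidence': 0.63} [0.6124 0.0115 0.1516]
nut_a_tip {'centre': [291.4, 229.8], 'confidence': 0.73} [0.6282 0.0247 0.1292]
nut_a_tip {'centre': [383.5, 180.5], 'confidence': 0.2} [ 0.4941 -0.0146  0.2073]
wrist ['image', 'z_map', 'mtx', 'eye', 'attitude', 'shot'] [[353.5969   0.     323.6568]
 [  0.     353.5969 236.7851]
 [  0.       0.       1.    ]] [ 0.1974 -0.5965  0.3854] [[-0.4201 -0.8752 -0.2399]
 [ 0.9075 -0.4052 -0.1109]
 [-0.0002 -0.2642  0.9645]]
```

View pics/scene0.png

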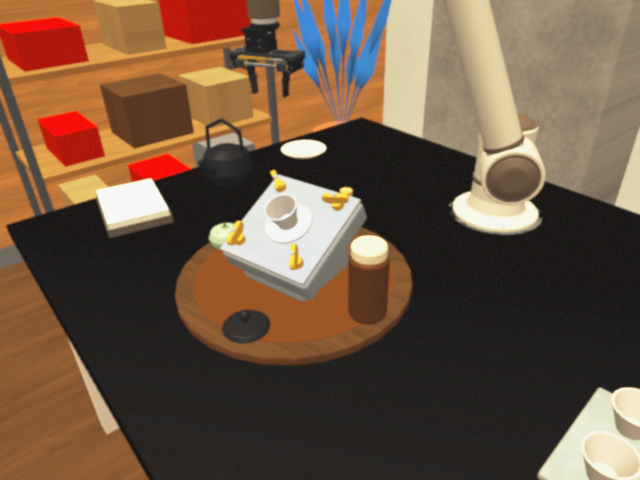

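View pics/side0.png

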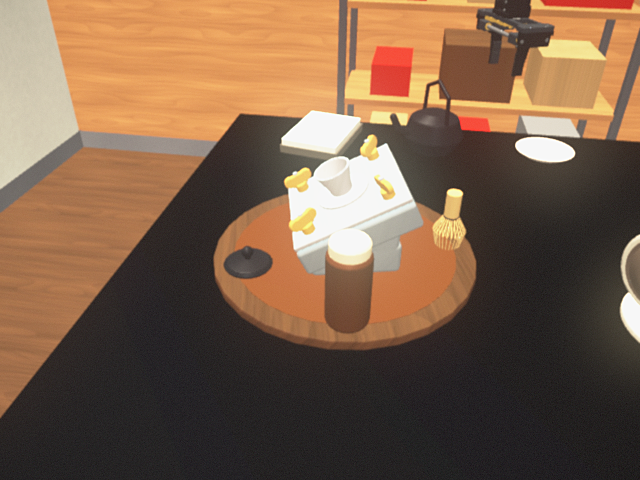

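View pics/wrist0.png

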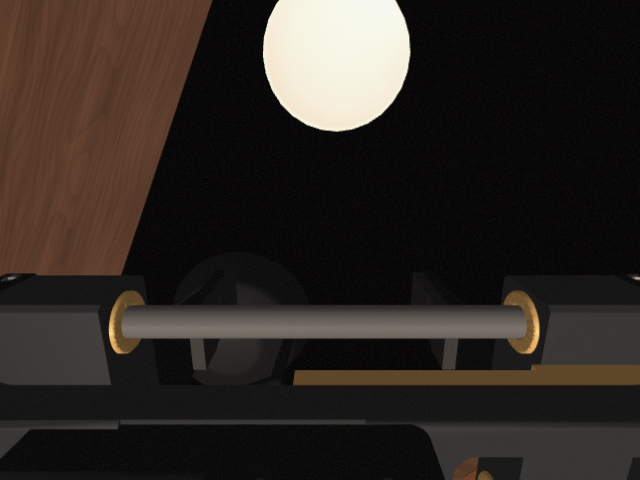

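```bash
cat > est.py <<'E'
from h import *
from scipy.optimize import least_squares
np.set_printoptions(precision=4,suppress=True)
def cloud(p):
    K=np.array(p['mtx']);d=p['z_map'];v,u=np.indices(d.shape)
    c=np.stack([(u-K[0,2])/K[0,0]*d,-(v-K[1,2])/K[1,1]*d,-d],-1)
    return np.array(p['eye'])+c@np.array(p['attitude']).T
E
python3 - <<'E'
from est import *
allp=[];yel=[]
for n in ["scene","side"]:
    p=capture(n); X=cloud(p); im=p['image'].astype(int)
    hsv=cv2.cvtColor(p['image'],cv2.COLOR_BGR2HSV)
    ok=(p['z_map']>0)&(np.linalg.norm(X[...,:2]-[0.57,-0.06],axis=-1)<0.24)&(X[...,2]>0.02)
    grey=ok&(hsv[...,1]<40)&(X[...,2]>0.08)&(X[...,2]<.22)
    G=X[grey]; 
    best=None;rng=np.random.default_rng(0)
    for _ in range(800):
        a=G[rng.choice(len(G),3,False)];nn=np.cross(a[1]-a[0],a[2]-a[0]);l=np.linalg.norm(nn)
        if l<1e-4: continue
        nn/=l; nn*=np.sign(nn[2]); 
        if abs(nn[2]-.906)>.06: continue
        s=(np.abs((G-a[0])@nn)<.002).sum()
        if best is None or s>best[0]: best=(s,nn,a[0])
    inl=G[np.abs((G-best[2])@best[1])<.003]; c=inl.mean(0);nn=np.linalg.svd(inl-c)[2][2];nn*=np.sign(nn[2])
    print(n,len(G),len(inl),'c',c,'n',nn,'tilt',np.degrees(np.arccos(nn[2])),'yaw',np.degrees(np.arctan2(nn[1],nn[0])))
    R=cv2.minAreaRect((inl-c)[:,:2].astype(np.float32))
    # in-plane rect
    ex=np.array([nn[0]*nn[2],nn[1]*nn[2],-(nn[0]**2+nn[1]**2)]);ex/=np.linalg.norm(ex);ey=np.cross(nn,ex)
    q=np.stack([(inl-c)@ex,(inl-c)@ey],1).astype(np.float32)
    r=cv2.minAreaRect(q); print(r); print('centre',c+ex*r[0][0]+ey*r[0][1])
    y=ok&(hsv[...,0]>18)&(hsv[...,0]<32)&(hsv[...,1]>120)&(hsv[...,2]>100)
    P=X[y]; h=(P-c)@nn; P=P[(h>0.004)&(h<.05)]
    np.save(f'yel_{n}.npy',P); print(len(P))
    # turntable rim: brown pts z~0.03
    t=ok&(np.abs(X[...,2]-.03)<.006); T=X[t]; print('tt',len(T),cv2.minEnclosingCircle(T[:,:2].astype(np.float32)))
E
```

```text
scene 9108 5447 c [ 0.5673 -0.0595  0.1426] n [0.4043 0.1101 0.908 ] tilt 24.770915544189165 yaw 15.236204375899288
((-0.01145210862159729, -0.013685524463653564), (0.19904372096061707, 0.19719035923480988), 89.64004516601562)
centre [ 0.5609 -0.0754  0.1474]
699
tt 14277 ((0.5580430626869202, -0.07607296854257584), 0.2300931066274643)
side 9843 4495 c [ 0.5485 -0.0525  0.1513] n [0.4051 0.1105 0.9076] tilt 24.8258382259959 yaw 15.252476535493194
((0.007141567766666412, -0.023812755942344666), (0.199594184756279, 0.19566495716571808), 89.5470962524414)
centre [ 0.5611 -0.0737  0.1483]
935
tt 18767 ((0.5584664344787598, -0.07349194586277008), 0.23074322938919067)
```

```bash
cat >> est.py <<'E'
yaw=np.radians(15.4); t=np.radians(25)
ex=np.array([np.cos(yaw)*np.cos(t),np.sin(yaw)*np.cos(t),-np.sin(t)])
ez=np.array([np.cos(yaw)*np.sin(t),np.sin(yaw)*np.sin(t),np.cos(t)])
ey=np.cross(ez,ex); RP=np.stack([ex,ey,ez],1)
C=np.array([.561,-.0745,.148])
NUT={'a':(.068,.068),'b':(-.068,.068),'c':(-.068,-.068),'d':(.068,-.068)}
def yellow(p):
    X=cloud(p); hsv=cv2.cvtColor(p['image'],cv2.COLOR_BGR2HSV)
    y=(p['z_map']>0)&(hsv[...,0]>16)&(hsv[...,0]<34)&(hsv[...,1]>110)&(hsv[...,2]>70)
    return (X[y]-C)@RP
def line(P):
    c=P.mean(0);w,V=np.linalg.eigh(np.cov((P-c).T));d=V[:,1]
    return c,np.degrees(np.arctan2(d[1],d[0]))%180,np.sqrt(w[::-1])
def nuts(p):
    Q=yellow(p); out={}
    for k,(x,y) in NUT.items():
        q=Q[(np.hypot(Q[:,0]-x,Q[:,1]-y)<.036)&(Q[:,2]>.013)&(Q[:,2]<.042)]
        out[k]=q
    return out
E
python3 - <<'E'
from est import *
pp={n:capture(n) for n in ["scene","side"]}
for n,p in pp.items():
    N=nuts(p)
    for k,q in N.items():
        c,a,s=line(q[:,:2]); print(n,k,len(q),'c',c*1e3,'ang',round(a,1),'sd',s*1e3,'h',np.percentile(q[:,2],[0,5,50,95,100])*1e3)
    np.savez(f'nuts0_{n}.npz',**N)
    print([ (m['centre'],m['confidence']) for m in mark_of(p,'nut_a_tip')], [(m['centre'],m['confidence']) for m in mark_of(p,'nut_a_grip')])
    for m in mark_of(p,'nut_a_tip')+mark_of(p,'nut_a_grip'): print((px2w(p,m['centre'])-C)@RP*1e3)
    for o in ['caddy','whisk','incense_box','kettle_lid']:
        for m in mark_of(p,o)[:1]: print(o,m, px2w(p,m['centre']))
N=[np.load(f'nuts0_{n}.npz') for n in pp]
im=np.full((600,800,3),255,np.uint8)
for j,k in enumerate('badc'):
    ox,oy=200+400*(j%2),150+300*(j//2)
    for i,n in enumerate(N):
        for q in n[k]:
            # image: right=+x (downslope), up=+y
            u=int(ox+(q[0]-NUT[k][0])*4000);v=int(oy-(q[1]-NUT[k][1])*4000)
            cv2.circle(im,(u,v),2,[(255,0,0),(0,0,255)][i],-1)
    cv2.circle(im,(ox,oy),4,(0,160,0),-1);cv2.putText(im,k,(ox-180,oy-110),0,1,(0,0,0))
cv2.imwrite('pics/nutpts0.png',im)
for n,p in pp.items():
    cu,cv=w2px(p,C).astype(int)
    cv2.imwrite(f'pics/crop_{n}0.png',cv2.resize(p['image'][cv-75:cv+75,cu-100:cu+100],(800,600),interpolation=cv2.INTER_CUBIC))
E
```

```text
scene a 175 c [71.2498 71.4451] ang 27.9 sd [12.8971  2.5212] h [13.0442 13.6997 28.56   34.0286 35.1724]
scene b 238 c [-65.1601  71.4579] ang 108.9 sd [13.0303  2.5509] h [13.0893 13.8611 26.8261 33.3879 35.373 ]
scene c 88 c [-63.0097 -61.1386] ang 55.9 sd [14.3536  3.2783] h [13.0581 13.9141 30.5189 33.8954 34.4084]
scene d 223 c [ 68.686  -66.1348] ang 11.1 sd [13.6275  2.2876] h [13.0306 14.0962 26.2459 33.6989 36.0488]
[([290.1, 267.5], 0.56), ([368.7, 313.1], 0.33)] [([276.8, 187.6], 0.63), ([292.1, 257.5], 0.62)]
[91.4091 77.5036 27.5899]
[ 76.2257 198.7501 -65.0487]
[-58.9651 -65.8816  11.5781]
[75.1252 72.144  31.686 ]
caddy {'centre': [367.3, 315.9], 'confidence': 0.76} [0.5493 0.126  0.0499]
whisk {'centre': [279.7, 180.1], 'confidence': 0.23} [ 0.5195 -0.1574  0.1932]
incense_box {'centre': [227.1, 243.3], 'confidence': 0.79} [ 0.6701 -0.1144  0.1313]
kettle_lid {'centre': [249.7, 328.4], 'confidence': 0.81} [0.7156 0.0175 0.0449]
side a 321 c [68.8783 71.8406] ang 28.5 sd [13.1415  2.1151] h [13.022  14.4966 24.5449 32.8442 35.0748]
side b 109 c [-66.7467  79.2226] ang 111.3 sd [13.2142  1.8405] h [13.3094 14.3512 25.2099 32.8753 35.1568]
side c 193 c [-69.0719 -63.1308] ang 53.2 sd [14.6496  2.2604] h [13.015  14.6741 24.6724 32.7393 35.4735]
side d 294 c [ 66.9795 -65.2342] ang 11.6 sd [13.4399  2.5628] h [13.0725 14.6447 24.7935 33.5193 35.0623]
[([291.6, 230.3], 0.93)] [([302.8, 216.4], 0.8)]
[89.484  82.6795 23.5283]
[65.4491 72.5877 31.9981]
caddy {'centre': [344.1, 316.3], 'confidence': 0.91} [0.5293 0.1393 0.0685]
whisk {'centre': [444.5, 244.8], 'confidence': 0.89} [ 0.3797 -0.1212  0.0315]
kettle_lid {'centre': [248.3, 264.3], 'confidence': 0.64} [0.7057 0.0133 0.0445]
```

View pics/nutpts0.png

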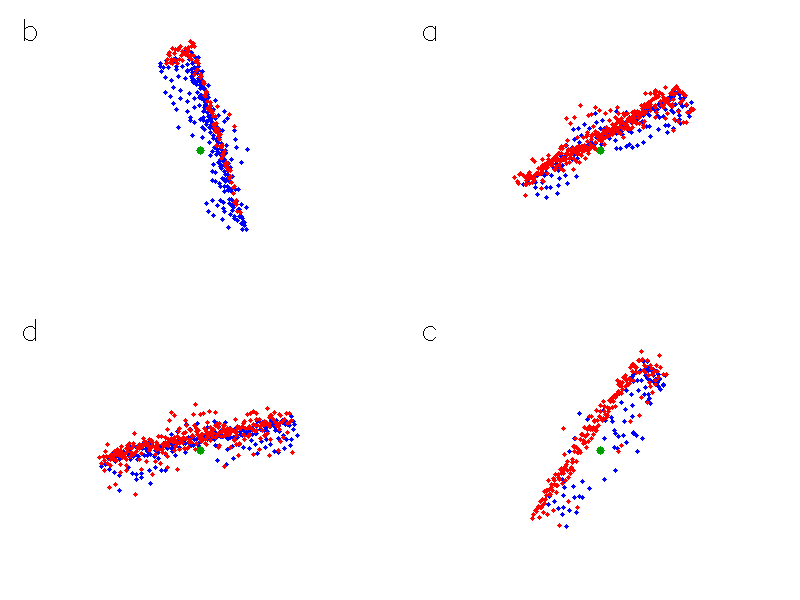

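View pics/crop_side0.png

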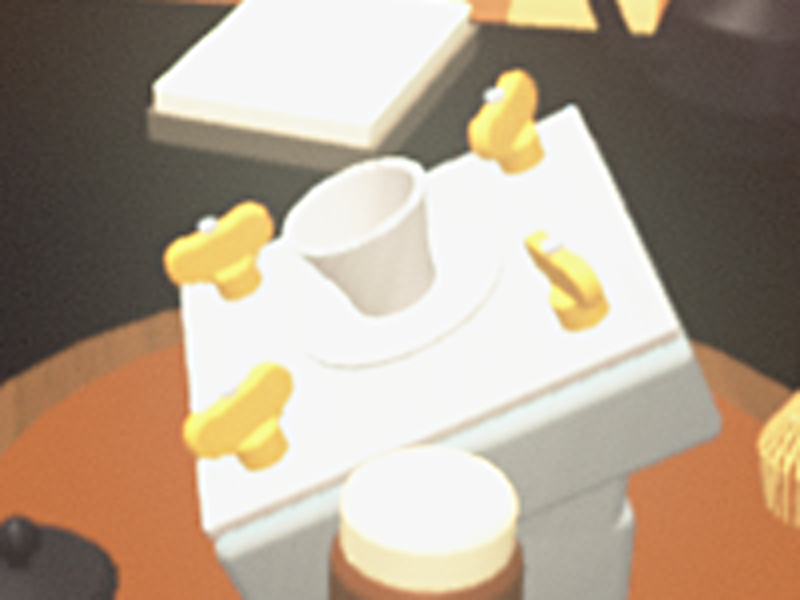

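View pics/crop_scene0.png

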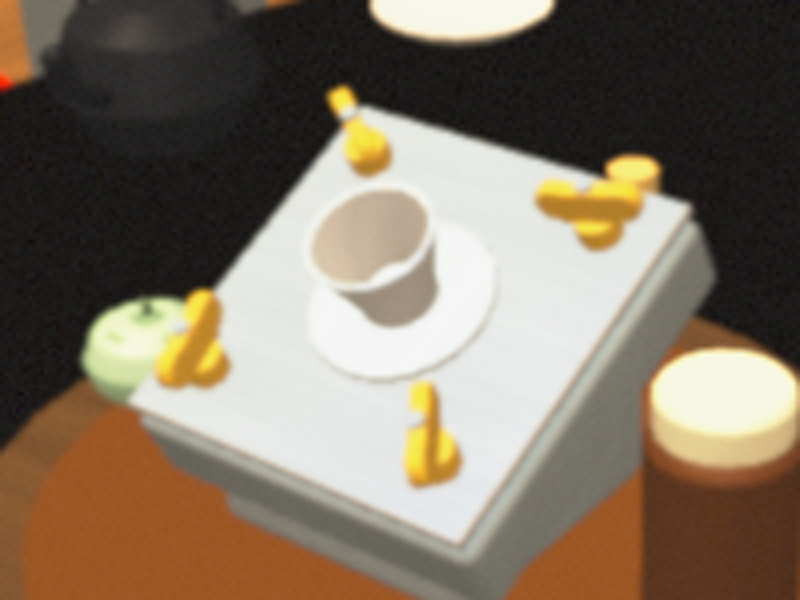

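```bash
cat > plan.py <<'E'
from est import *
from scipy.optimize import linprog
YT=yaw+np.pi/2   # tool y dir yaw
A_,B_=.015,.0095 # half section along tool y / tool z
def offset(th,s,ht,hp=.024,YT=YT):
    """finger axis point (plate frame rel nut base) for wing end at angle th; finger tip-centre height ht. returns tcp world rel nut base"""
    u=np.array([np.cos(th),np.sin(th),0]);n=np.array([-np.sin(th),np.cos(th),0]) # n = ccw = trailing side
    v=RP.T@np.array([0,0,1.]); ty=RP.T@np.array([np.cos(YT),np.sin(YT),0]); tz=np.cross(v,ty)
    # finger axis passes thru s*u at height hp before shift; tip centre at height ht
    tip=s*u+np.array([0,0,hp]); tip=tip-v*(tip[2]-ht)/v[2]
    # prism p = tip + a ty + b tz + c v ; minimise n.p with |u|<=.0255, .011<=z<=.034
    M=np.stack([ty,tz,v],1); A=[];b=[]
    for w,lo,hi in ((u,-.0255,.0255),(np.array([0,0,1.]),.011,.034)):
        A+= [w@M,-(w@M)]; b+=[hi-w@tip,-(lo-w@tip)]
    r=linprog(n@M,A_ub=A,b_ub=b,bounds=[(-A_,A_),(-B_,B_),(0,.06)])
    if r.status!=0: return None
    m=r.fun+n@tip
    tip=tip+n*(.0045-m)
    return RP@(tip)+np.array([0,0,.019])
def base(k): return C+RP@np.array([*NUT[k],0])
E
python3 - <<'E'
from plan import *
for k,t0 in dict(a=28,b=110,c=234,d=11.3).items():
    print(k,'base',base(k)*1e3)
    for dth in range(-12,181,24):
        print(dth,(offset(np.radians(t0-dth),.018,.015)+base(k))*1e3, RP.T@(offset(np.radians(t0-dth),.018,.015)-[0,0,.019])*1e3)
p=capture('scene');X=cloud(p)
# kettle height
m=(X[...,2]>.04)&(np.abs(X[...,0]-.4)<.4)&(X[...,1]<-.2)&(X[...,1]>-.5)&(p['z_map']>0)
Q=X[m];print(len(Q)); 
H,xe,ye=np.histogram2d(Q[:,0],Q[:,1],bins=[8,6],range=[[0,.8],[-.5,-.2]])
for i in range(8):
    for j in range(6):
        s=Q[(Q[:,0]>=xe[i])&(Q[:,0]<xe[i+1])&(Q[:,1]>=ye[j])&(Q[:,1]<ye[j+1])]
        if len(s)>5: print(xe[i],ye[j],s[:,2].max().round(3),len(s))
E
```

```text
a base [602.3584   7.4244 119.262 ]
-12 [602.5806  38.7334 150.8357] [ 2.4155 30.1258 15.    ]
12 [614.897   38.2141 145.363 ] [15.3651 26.3544 15.    ]
36 [625.343   33.2015 141.2875] [25.0085 18.7478 15.    ]
60 [634.0121  28.4571 137.9777] [32.8402 11.8716 15.    ]
84 [639.5475  16.9475 136.9144] [35.3561 -0.6947 15.    ]
108 [636.8414   2.3546 139.9381] [ 28.2016 -14.045   15.    ]
132 [633.787   -7.7617 142.5639] [ 21.9883 -22.987   15.    ]
156 [628.0919 -16.5921 146.2177] [ 13.3427 -29.9879  15.    ]
180 [616.5174 -20.2032 151.8683] [ -0.0278 -30.3957  15.    ]
b base [483.526  -25.3075 176.738 ]
-12 [466.9245 -26.8591 219.9443] [-25.1093   2.9127  15.    ]
12 [471.0697 -12.9185 216.3545] [-16.615  15.252  15.   ]
36 [473.9197  -4.0181 213.9711] [-10.9755  23.076   15.    ]
60 [479.6317   3.8918 210.4237] [-2.5816 29.185  15.    ]
84 [490.6753   6.8441 205.0933] [10.0313 29.0986 15.    ]
108 [503.0061   1.2047 200.2481] [21.4958 20.3872 15.    ]
132 [511.6309  -1.4009 196.6934] [29.9071 15.5848 15.    ]
156 [519.1318 -10.3303 194.4269] [35.2699  4.9841 15.    ]
180 [520.2247 -
[... 736 characters left out ...]
59 28.5585 15.    ]
12 [659.021  -97.8456 142.3748] [22.4359 19.4625 15.    ]
36 [ 667.568  -100.4342  138.8529] [30.7694 14.6971 15.    ]
60 [ 674.6275 -110.1134  136.8777] [35.4429  3.4908 15.    ]
84 [ 674.6371 -124.5558  138.6618] [ 31.2214 -10.4356  15.    ]
108 [ 670.3017 -136.0452  142.0336] [ 23.2431 -20.3612  15.    ]
132 [ 666.6655 -145.3157  144.8163] [ 16.6587 -28.3332  15.    ]
156 [ 656.5762 -151.0765  150.0655] [  4.2381 -31.2079  15.    ]
180 [ 642.9578 -147.7759  155.7791] [ -9.2816 -24.4094  15.    ]
802
0.1 -0.5 0.337 11
0.2 -0.5 0.338 383
0.5 -0.30000000000000004 0.085 33
0.5 -0.25 0.078 9
0.6000000000000001 -0.30000000000000004 0.085 154
0.6000000000000001 -0.25 0.08 209
```

```bash
python3 -m creep '[[0,10,12,40,-0.08],[0,30,37,70,-0.164],[0,56,69,80,-0.164],[0,84,104,80,-0.164],[0,112,139,80,-0.164],[0,140,174,80,-0.164],[0,168,209,80,-0.164],[0,196,244,80,-0.164]]'
```

```text
time_s: 2.6
tcp_pos: [0.459, -0.3218, 0.3219]
ee_rot: [[0.001, -0.266, 0.964], [-0.0, 0.964, 0.266], [-1.0, -0.0, 0.0]]
wrist_force: [1.6, -0.2, -0.2]
gripper_width: 0.355
```

```bash
cat > rows.py <<'E'
import sys
from plan import *
def W(k,t0,dths,s=.018,ht=.020,up=0):
    st=sense();p=np.array(st['tcp_pos']);print('t',st['time_s'],'tcp',p*1e3,'F',np.array(st['wrist_force']))
    for d in dths:
        q=base(k)+offset(np.radians(t0-d),s,ht)+[0,0,up]
        print(d,np.round((q-p)*1e3,0).astype(int).tolist(),np.round(q*1e3))
E
python3 - <<'E'
from rows import *
W('d',11.3,[-25],up=.08);W('d',11.3,[-25])
E
```

```text
t 2.6 tcp [ 458.9837 -321.7589  321.8602] F [ 1.6216 -0.1933 -0.1742]
-25 [182, 229, -87] [641. -93. 235.]
t 2.6 tcp [ 458.9837 -321.7589  321.8602] F [ 1.6216 -0.1933 -0.1742]
-25 [182, 229, -167] [641. -93. 155.]
```

```bash
python3 -m creep '[[0,30,38,0,0],[0,58,73,0,0],[0,87,109,0,0],[0,115,145,0,0],[0,143,180,0,0],[0,168,211,-10,0],[0,182,229,-40,0],[0,182,229,-85,0]]'
```

```text
time_s: 3.4
tcp_pos: [0.6444, -0.09, 0.2381]
ee_rot: [[0.008, -0.269, 0.963], [-0.0, 0.963, 0.269], [-1.0, -0.002, 0.007]]
wrist_force: [0.3, -0.5, -1.2]
gripper_width: 0.007
```

Run:
```python
from rows import *
W('d',11.3,[-25,-12,0,8,16,24])
p=capture('side');cv2.imwrite('pics/s1.png',p['image'])
p=capture('scene');cv2.imwrite('pics/c1.png',p['image'])
```

```text
t 3.4 tcp [644.3723 -90.0121 238.0732] F [ 0.3326 -0.4676 -1.2308]
-25 [-3, -3, -83] [641. -93. 155.]
-12 [3, -2, -86] [648. -92. 152.]
0 [9, -4, -88] [654. -94. 150.]
8 [13, -7, -90] [657. -97. 148.]
16 [16, -8, -91] [660. -98. 147.]
24 [19, -8, -92] [663. -98. 146.]
```

View pics/s1.png

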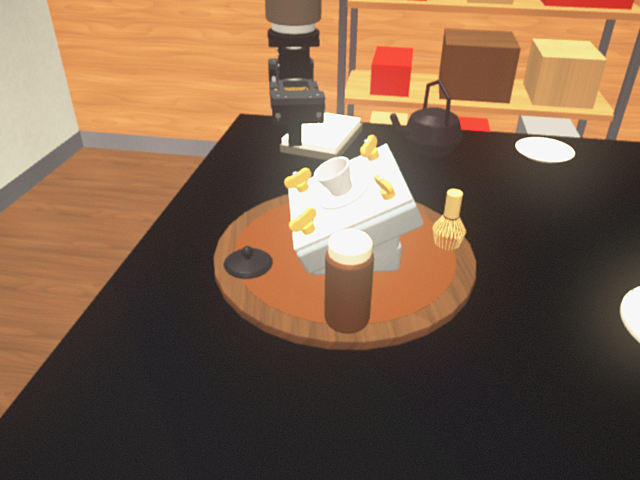

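View pics/c1.png

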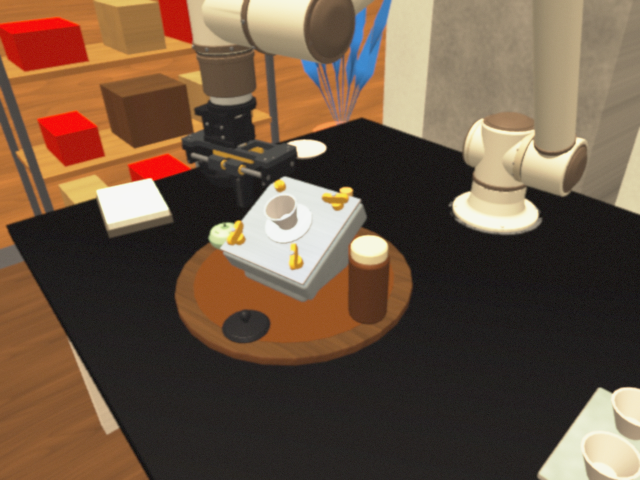

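Run:
```python
from rows import *
st=sense();print(st['tcp_pos'],st['time_s'])
for n in ['scene','side']:
    p=capture(n); print(n,w2px(p,st['tcp_pos']),w2px(p,np.array(st['tcp_pos'])-[0,0,.019]),w2px(p,base('d')),w2px(p,np.array(st['tcp_pos'])+[0,0,.051]))
    cu,cv=w2px(p,np.array(st['tcp_pos'])-[0,0,.04]).astype(int)
    cv2.imwrite(f'pics/crop1_{n}.png',cv2.resize(p['image'][cv-75:cv+75,cu-100:cu+100],(800,600),interpolation=cv2.INTER_CUBIC))
```

```text
[ 0.6374 -0.0915  0.2294] 3.5
scene [243.5867 193.0856] [244.7689 203.022 ] [240.2627 240.7585] [240.2717 165.2232]
side [299.3904 139.0476] [299.556  149.7759] [303.2338 189.0573] [298.9262 108.9867]
```

View pics/crop1_scene.png

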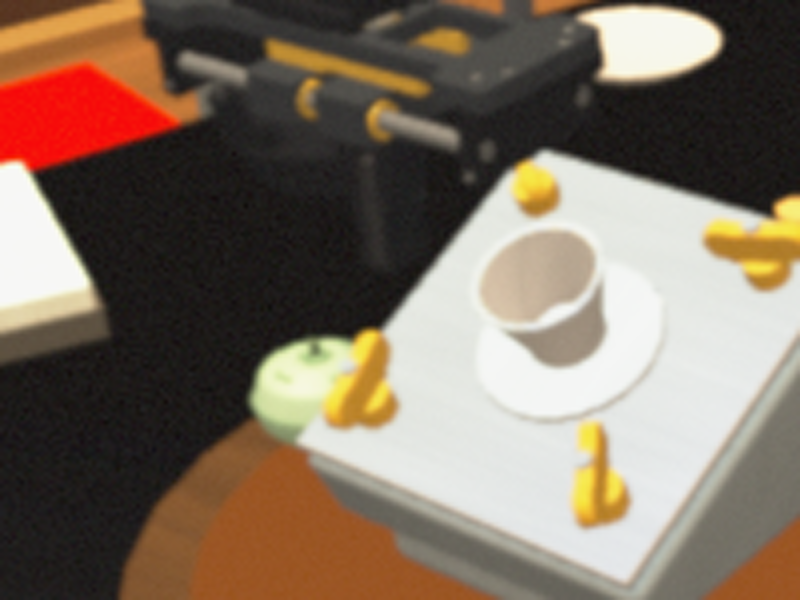

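View pics/crop1_side.png

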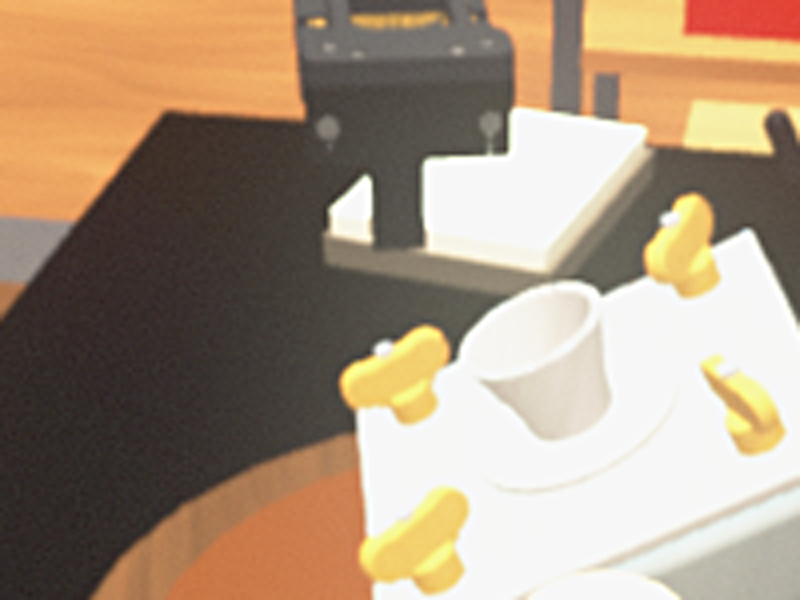

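Run:
```python
from rows import *
W('d',11.3,[-25]);W('d',11.3,[-25])
```

```text
t 3.6 tcp [641.1029 -93.2443 237.2513] F [0.8939 0.3339 1.7078]
-25 [0, 0, -82] [641. -93. 155.]
t 3.6 tcp [641.1029 -93.2443 237.2513] F [0.8939 0.3339 1.7078]
-25 [0, 0, -82] [641. -93. 155.]
```

```bash
python3 -m creep '[[0,0,0,-20,0],[0,0,0,-40,0],[0,0,0,-60,0],[0,0,0,-75,0],[0,0,0,-82,0],[0,0,0,-82,0],[0,0,0,-82,0],[0,0,0,-82,0]]'
python3 - <<'E'
from rows import *
W('d',11.3,range(-25,200,8))
p=capture('scene')
for n in ['scene','side']:
    p=capture(n)
    cu,cv=w2px(p,C).astype(int)
    cv2.imwrite(f'pics/crop2_{n}.png',cv2.resize(p['image'][cv-75:cv+75,cu-100:cu+100],(800,600),interpolation=cv2.INTER_CUBIC))
E
```

```text
time_s: 4.4
tcp_pos: [0.642, -0.0934, 0.1571]
ee_rot: [[0.003, -0.266, 0.964], [-0.002, 0.964, 0.266], [-1.0, -0.002, 0.002]]
wrist_force: [-1.0, -0.4, -0.8]
gripper_width: 0.007
t 4.4 tcp [642.0327 -93.4055 157.1479] F [-1.0147 -0.442  -0.7938]
-25 [-1, 1, -2] [641. -93. 155.]
-17 [3, 1, -4] [645. -92. 153.]
-9 [7, 1, -5] [649. -93. 152.]
-1 [11, -1, -7] [653. -94. 150.]
7 [15, -3, -8] [657. -96. 149.]
15 [18, -4, -10] [660. -98. 147.]
23 [21, -5, -11] [663. -98. 146.]
31 [24, -6, -12] [666. -99. 145.]
39 [27, -8, -13] [ 669. -101.  144.]
47 [29, -11, -14] [ 671. -104.  143.]
55 [32, -14, -15] [ 674. -108.  143.]
63 [33, -18, -15] [ 675. -112.  142.]
71 [34, -23, -15] [ 676. -116.  143.]
79 [34, -28, -14] [ 676. -121.  143.]
87 [32, -33, -12] [ 674. -126.  145.]
95 [30, -37, -11] [ 672. -131.  146.]
103 [28, -41, -10] [ 670. -134.  147.]
111 [28, -44, -9] [ 670. -137.  148.]
119 [27, -47, -9] [ 669. -140.  148.]
127 [26, -50, -8] [ 668. -143.  150.]
135 [24, -53, -6] [ 666. -146.  151.]
143 [21, -55, -5] [ 663. -149.  153.]
151 [17, -57, -3] [ 659. -150.  154.]
159 [13, -58, -1] [ 655. -151.  156.]
167 [8, -58, 1] [ 651. -151.  158.]
175 [4, -56, 3] [ 646. -149.  160.]
183 [-1, -53, 5] [ 641. -147.  162.]
191 [-4, -51, 6] [ 638. -144.  163.]
199 [-7, -50, 7] [ 635. -143.  164.]
```

View pics/crop2_scene.png

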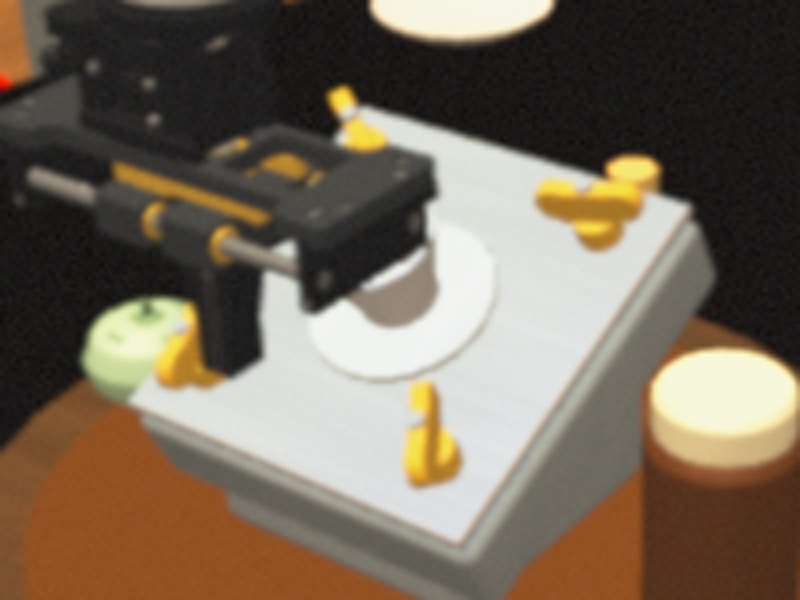

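View pics/crop2_side.png

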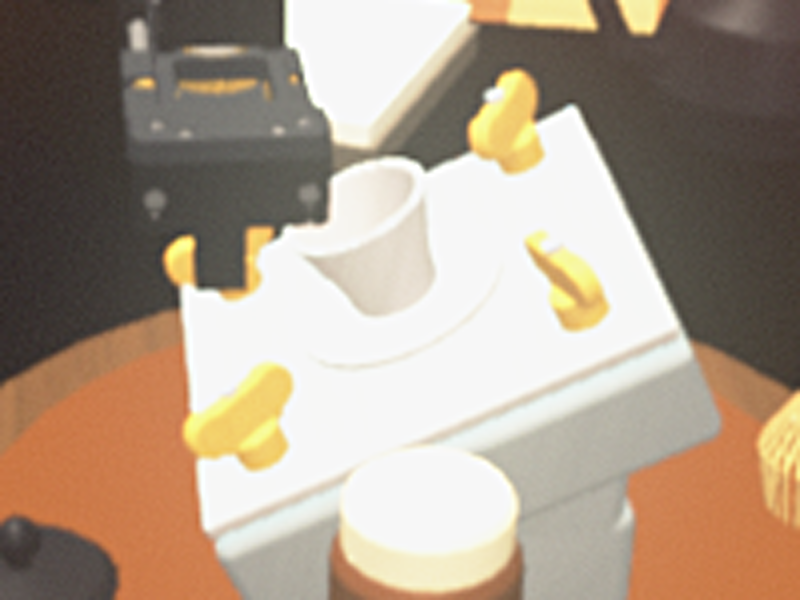

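```bash
python3 -m creep '[[0,3,1,-4,0],[0,7,1,-5,0],[0,11,-1,-7,0],[0,15,-3,-8,0],[0,18,-4,-10,0],[0,21,-5,-11,0],[0,24,-6,-12,0],[0,27,-8,-13,0]]'
python3 - <<'E'
from rows import *
W('d',11.3,range(39,120,8))
p=capture('side')
cu,cv=w2px(p,C).astype(int)
cv2.imwrite(f'pics/crop3.png',cv2.resize(p['image'][cv-75:cv+75,cu-100:cu+100],(800,600),interpolation=cv2.INTER_CUBIC))
E
```

```text
time_s: 5.35
tcp_pos: [0.6671, -0.1005, 0.1426]
ee_rot: [[-0.003, -0.266, 0.964], [-0.0, 0.964, 0.266], [-1.0, 0.0, -0.003]]
wrist_force: [-4.0, 3.9, 1.5]
gripper_width: 0.006
t 5.35 tcp [ 667.065  -100.4975  142.5764] F [-3.9779  3.8908  1.4844]
39 [2, -1, 1] [ 669. -101.  144.]
47 [4, -4, 1] [ 671. -104.  143.]
55 [6, -7, 0] [ 674. -108.  143.]
63 [8, -11, 0] [ 675. -112.  142.]
71 [9, -16, 0] [ 676. -116.  143.]
79 [9, -21, 1] [ 676. -121.  143.]
87 [7, -26, 2] [ 674. -126.  145.]
95 [5, -30, 4] [ 672. -131.  146.]
103 [3, -34, 5] [ 670. -134.  147.]
111 [3, -37, 5] [ 670. -137.  148.]
119 [2, -40, 6] [ 669. -140.  148.]
```

View pics/crop3.png

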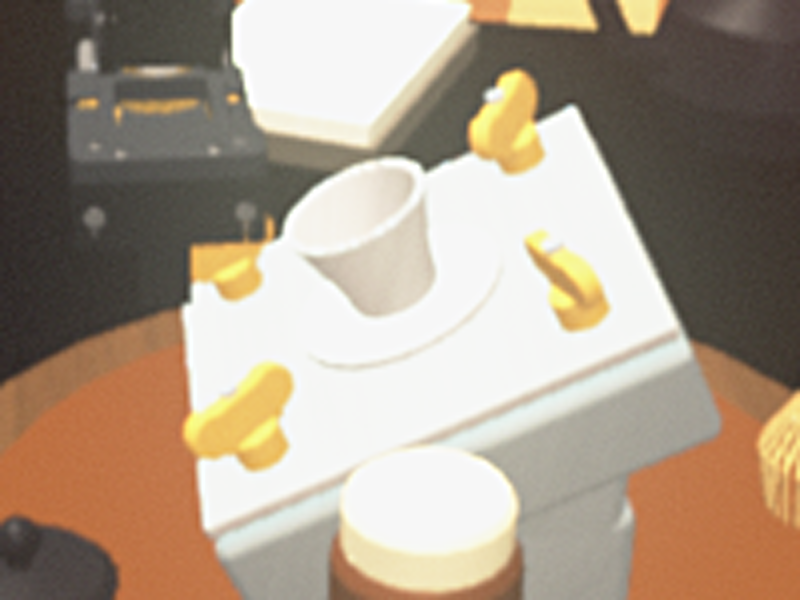

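```bash
python3 -m creep '[[0,4,-4,1,0],[0,6,-7,0,0],[0,8,-11,0,0],[0,9,-16,0,0],[0,9,-21,1,0],[0,7,-26,2,0],[0,5,-30,4,0],[0,3,-34,5,0]]'
python3 - <<'E'
from rows import *
W('d',11.3,range(103,195,8))
p=capture('scene')
cu,cv=w2px(p,C).astype(int)
cv2.imwrite(f'pics/crop4.png',cv2.resize(p['image'][cv-75:cv+75,cu-100:cu+100],(800,600),interpolation=cv2.INTER_CUBIC))
E
```

```text
time_s: 6.2
tcp_pos: [0.6736, -0.1333, 0.1478]
ee_rot: [[0.005, -0.266, 0.964], [0.001, 0.964, 0.266], [-1.0, -0.0, 0.005]]
wrist_force: [4.8, 7.4, -2.3]
gripper_width: 0.01
t 6.2 tcp [ 673.5798 -133.3299  147.7532] F [ 4.7632  7.3981 -2.261 ]
103 [-3, -1, 0] [ 670. -134.  147.]
111 [-3, -4, 0] [ 670. -137.  148.]
119 [-4, -7, 1] [ 669. -140.  148.]
127 [-6, -10, 2] [ 668. -143.  150.]
135 [-8, -13, 3] [ 666. -146.  151.]
143 [-11, -15, 5] [ 663. -149.  153.]
151 [-14, -17, 7] [ 659. -150.  154.]
159 [-19, -18, 9] [ 655. -151.  156.]
167 [-23, -18, 11] [ 651. -151.  158.]
175 [-28, -16, 13] [ 646. -149.  160.]
183 [-32, -14, 14] [ 641. -147.  162.]
191 [-36, -11, 15] [ 638. -144.  163.]
```

View pics/crop4.png

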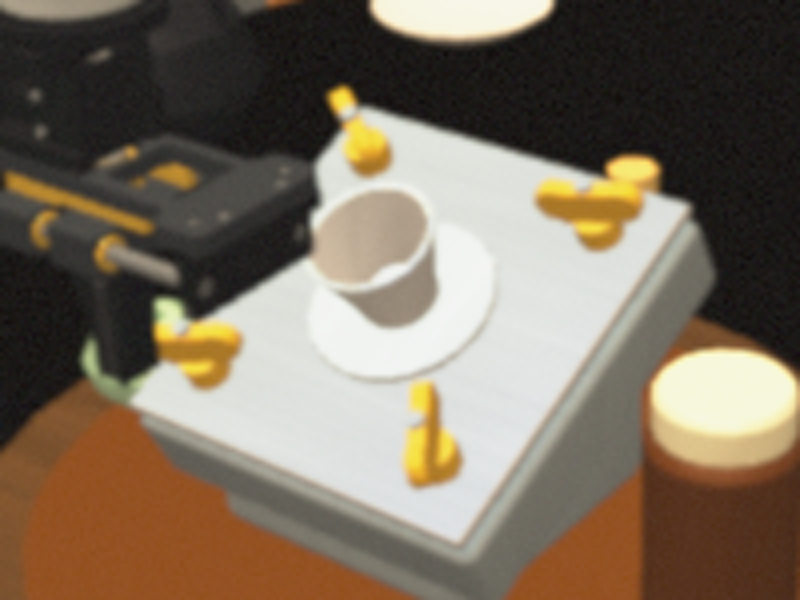

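```bash
cat >> est.py <<'E'
def nang(p,k,hmin=.018):
    q=nuts(p)[k];q=q[q[:,2]>hmin]
    if len(q)<20: return None
    c,a,s=line(q[:,:2]);return len(q),(c*1e3).round(1),round(a,1),(s*1e3).round(1)
E
python3 - <<'E'
from rows import *
p=capture('scene'); print(nang(p,'d')); W('d',11.3,[103])
q0=np.load('nuts0_scene.npz')
for k in 'abcd':
  for n in ['scene','side']:
    q=np.load(f'nuts0_{n}.npz')[k];q=q[q[:,2]>.018];print(k,n,line(q[:,:2]))
E
```

```text
(150, array([ 67.9, -62.7]), np.float64(111.6), array([12.1,  2.3]))
t 6.3 tcp [ 673.2907 -133.6159  147.9559] F [ 3.5238  3.9655 -2.3903]
103 [-3, -1, -1] [ 670. -134.  147.]
a scene (array([0.072 , 0.0712]), np.float64(28.53269996306031), array([0.0138, 0.0022]))
a side (array([0.0694, 0.0718]), np.float64(28.626501925610626), array([0.014 , 0.0018]))
b scene (array([-0.0656,  0.0716]), np.float64(108.88034229518426), array([0.0138, 0.0025]))
b side (array([-0.0672,  0.0799]), np.float64(111.02751028115266), array([0.0139, 0.0018]))
c scene (array([-0.0626, -0.0606]), np.float64(55.939525700632664), array([0.0151, 0.0025]))
c side (array([-0.0685, -0.0627]), np.float64(53.09592856273357), array([0.0152, 0.0023]))
d scene (array([ 0.0687, -0.0665]), np.float64(11.069817126269129), array([0.0143, 0.0023]))
d side (array([ 0.0671, -0.0656]), np.float64(11.607016353301532), array([0.0143, 0.0024]))
```

Run:
```python
from rows import *
p=np.array(sense()['tcp_pos'])-[0,0,.019]
th=np.radians(11.3-79.7);u=np.array([np.cos(th),np.sin(th),0]);n=np.array([-np.sin(th),np.cos(th),0])
def dec(q):
    q=RP.T@q; v=RP.T@np.array([0,0,1.]); q=q+v*(.024-q[2])/v[2]; return (q@u*1e3,q@n*1e3)
print(dec(p-base('d')))
for s in (.014,.018): print(dec(offset(th,s,.02)-[0,0,.019]))
```

```text
(np.float64(25.935679049799596), np.float64(14.401456376310408))
(np.float64(13.999999999999998), np.float64(24.103488266638067))
(np.float64(17.999999999999996), np.float64(23.758500541366505))
```

```bash
sed -i 's/^A_,B_=.015,.0095/A_,B_=.009,.0095/' plan.py
cat >> rows.py <<'E'
def dec(k,t0,d,q):
    th=np.radians(t0-d);u=np.array([np.cos(th),np.sin(th),0]);n=np.array([-np.sin(th),np.cos(th),0])
    q=RP.T@(q-base(k)-[0,0,.019]); v=RP.T@np.array([0,0,1.]); q=q+v*(.024-q[2])/v[2]; return (q@u*1e3,q@n*1e3)
E
python3 - <<'E'
from rows import *
for s in (.014,.018,.022,.026): print(dec('d',11.3,79.7,offset(np.radians(11.3-79.7),s,.02)+base('d')))
W('d',11.3,range(72,200,8),s=.016)
E
```

```text
(np.float64(13.999999999999973), np.float64(21.89474095052996))
(np.float64(17.999999999999968), np.float64(21.894740950529968))
(np.float64(21.99999999999998), np.float64(21.894740950529958))
(np.float64(25.999999999999968), np.float64(20.591076470984707))
t 6.3 tcp [ 673.2907 -133.6159  147.9559] F [ 3.5238  3.9655 -2.3903]
72 [-1, 16, -4] [ 673. -117.  144.]
80 [0, 12, -3] [ 673. -121.  145.]
88 [-1, 8, -3] [ 672. -125.  145.]
96 [-2, 4, -2] [ 671. -129.  146.]
104 [-4, 1, -1] [ 670. -133.  147.]
112 [-4, -2, 0] [ 669. -136.  148.]
120 [-6, -5, 1] [ 668. -139.  149.]
128 [-8, -8, 2] [ 666. -141.  150.]
136 [-10, -10, 4] [ 663. -144.  152.]
144 [-14, -12, 5] [ 660. -145.  153.]
152 [-17, -13, 7] [ 656. -146.  155.]
160 [-21, -13, 9] [ 652. -146.  157.]
168 [-25, -12, 11] [ 648. -145.  159.]
176 [-29, -9, 12] [ 644. -143.  160.]
184 [-33, -7, 14] [ 640. -140.  162.]
192 [-36, -4, 14] [ 638. -138.  162.]
```

```bash
python3 -m creep '[[0,-3,0,0,0],[0,-4,-2,0,0],[0,-6,-5,1,0],[0,-8,-8,2,0],[0,-10,-10,4,0],[0,-14,-12,5,0],[0,-17,-13,7,0],[0,-17,-13,7,0]]'
python3 - <<'E'
from rows import *
p=capture('scene'); r=nang(p,'d');print(r);d=(11.3-r[2])%180;print('done',d)
st=sense();print(dec('d',11.3,d,np.array(st['tcp_pos'])))
W('d',11.3,range(136,216,8),s=.016)
cu,cv=w2px(p,C).astype(int)
cv2.imwrite(f'pics/crop5.png',cv2.resize(p['image'][cv-75:cv+75,cu-100:cu+100],(800,600),interpolation=cv2.INTER_CUBIC))
E
```

```text
time_s: 7.1
tcp_pos: [0.6599, -0.1464, 0.1565]
ee_rot: [[0.015, -0.267, 0.964], [0.0, 0.964, 0.267], [-1.0, -0.003, 0.014]]
wrist_force: [6.4, 1.0, -0.7]
gripper_width: 0.006
(114, array([ 70.6, -64.7]), np.float64(53.7), array([15.7,  3.1]))
done 137.6
(np.float64(19.40584367757824), np.float64(20.284160066844436))
t 7.15 tcp [ 659.8405 -146.4851  156.4073] F [ 6.0042  0.7142 -0.3167]
136 [3, 3, -5] [ 663. -144.  152.]
144 [0, 1, -3] [ 660. -145.  153.]
152 [-4, 0, -1] [ 656. -146.  155.]
160 [-8, 0, 1] [ 652. -146.  157.]
168 [-12, 1, 2] [ 648. -145.  159.]
176 [-16, 3, 4] [ 644. -143.  160.]
184 [-19, 6, 5] [ 640. -140.  162.]
192 [-22, 9, 6] [ 638. -138.  162.]
200 [-24, 9, 7] [ 636. -137.  163.]
208 [-26, 10, 8] [ 634. -136.  164.]
```

View pics/crop5.png

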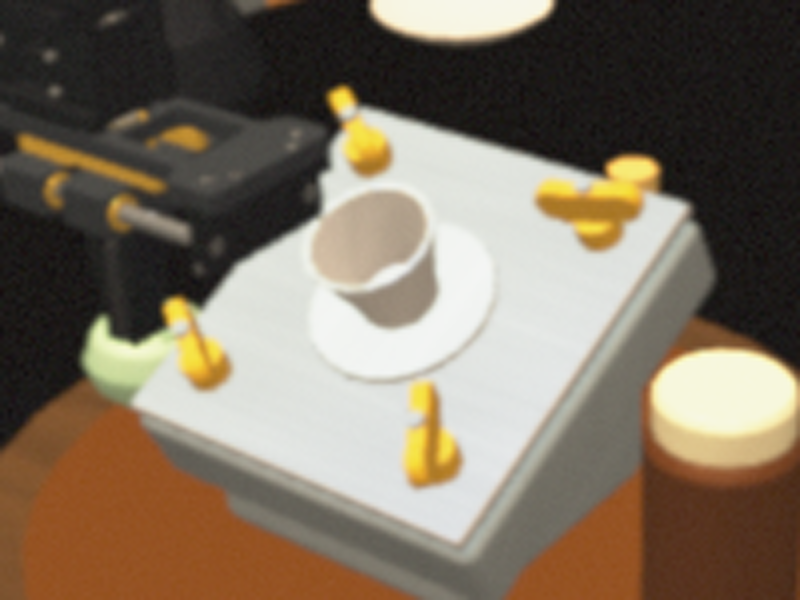

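```bash
python3 -m creep '[[0,-4,0,-1,0],[0,-8,0,1,0],[0,-12,1,2,0],[0,-14,2,3,0],[0,-16,3,4,0],[0,-18,5,5,0],[0,-18,5,5,0],[0,-18,5,5,0]]'
python3 - <<'E'
from rows import *
for n in ['scene','side']:
    p=capture(n); r=nang(p,'d');print(r); 
    if r: print('done',(11.3-r[2])%180)
W('d',11.3,range(168,216,8),s=.016)
cu,cv=w2px(p,C).astype(int)
cv2.imwrite(f'pics/crop6.png',cv2.resize(p['image'][cv-75:cv+75,cu-100:cu+100],(800,600),interpolation=cv2.INTER_CUBIC))
E
```

```text
time_s: 7.95
tcp_pos: [0.6439, -0.1426, 0.1625]
ee_rot: [[0.02, -0.267, 0.963], [-0.001, 0.964, 0.267], [-1.0, -0.007, 0.019]]
wrist_force: [3.8, -2.3, -0.2]
gripper_width: 0.007
(185, array([ 68.9, -67.4]), np.float64(15.8), array([14.8,  3.1]))
done 175.5
(223, array([ 66.5, -66.3]), np.float64(16.4), array([14.6,  3.2]))
done 174.9
t 8.05 tcp [ 643.8734 -142.5473  162.4724] F [ 4.4371 -2.7708 -0.2072]
168 [4, -3, -4] [ 648. -145.  159.]
176 [0, 0, -2] [ 644. -143.  160.]
184 [-3, 2, -1] [ 640. -140.  162.]
192 [-6, 5, 0] [ 638. -138.  162.]
200 [-8, 5, 1] [ 636. -137.  163.]
208 [-10, 6, 2] [ 634. -136.  164.]
```

View pics/crop6.png

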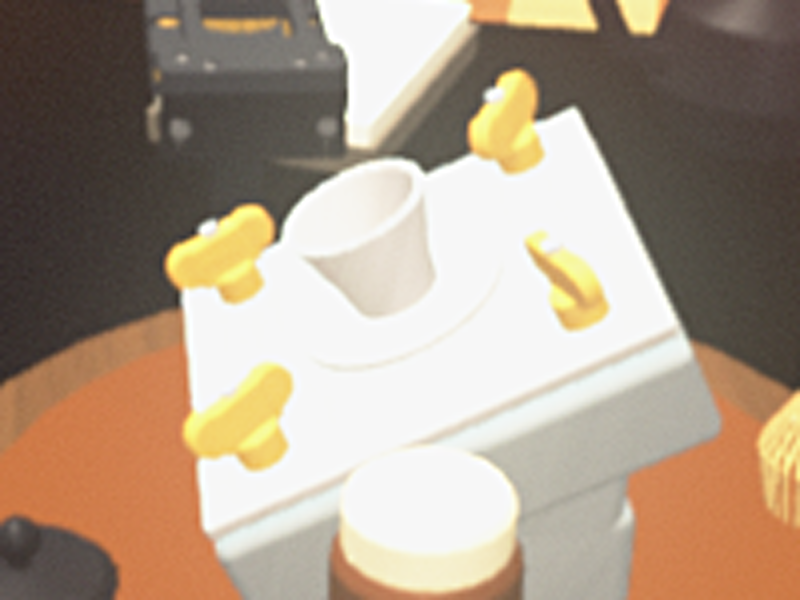

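```bash
python3 -m creep '[[0,-1,1,0,0],[0,-2,1.5,0.5,0],[0,-2,1.5,0.5,0],[0,-2,1.5,0.5,0],[0,-2,1.5,0.5,0],[0,-2,1.5,0.5,0],[0,-2,1.5,0.5,0],[0,-2,1.5,0.5,0]]'
python3 - <<'E'
from rows import *
for n in ['scene','side']:
    p=capture(n); r=nang(p,'d');print(r); 
    if r: print('done',(11.3-r[2])%180)
W('d',11.3,range(168,216,8),s=.016)
E
```

```text
time_s: 8.85
tcp_pos: [0.6424, -0.1415, 0.1633]
ee_rot: [[0.021, -0.267, 0.963], [-0.002, 0.964, 0.267], [-1.0, -0.008, 0.02]]
wrist_force: [4.1, -3.5, -0.1]
gripper_width: 0.008
(181, array([ 68.3, -67.4]), np.float64(11.8), array([14.5,  2.9]))
done 179.5
(226, array([ 67. , -66.3]), np.float64(12.1), array([14.8,  3.1]))
done 179.2
t 8.95 tcp [ 642.427  -141.531   163.2853] F [ 3.8611 -3.1365 -2.0398]
168 [6, -4, -5] [ 648. -145.  159.]
176 [1, -1, -3] [ 644. -143.  160.]
184 [-2, 1, -2] [ 640. -140.  162.]
192 [-5, 4, -1] [ 638. -138.  162.]
200 [-7, 4, 0] [ 636. -137.  163.]
208 [-9, 5, 1] [ 634. -136.  164.]
```

Run:
```python
from rows import *
W('b',110,[-25],s=.018,ht=.018,up=.07);W('b',110,[-25],s=.018,ht=.018)
```

```text
t 8.95 tcp [ 642.427  -141.531   163.2853] F [ 3.8611 -3.1365 -2.0398]
-25 [-172, 112, 129] [471. -30. 292.]
t 8.95 tcp [ 642.427  -141.531   163.2853] F [ 3.8611 -3.1365 -2.0398]
-25 [-172, 112, 59] [471. -30. 222.]
```

```bash
python3 -m creep '[[0,5,-5,0,0],[0,5,-5,30,0],[0,5,-5,70,0],[0,-10,5,115,0],[0,-45,29,135,0],[0,-85,55,135,0],[0,-125,81,135,0],[0,-155,100,135,0]]'
python3 - <<'E'
from rows import *
W('b',110,[-25],s=.018,ht=.018)
E
```

```text
time_s: 9.75
tcp_pos: [0.4842, -0.0407, 0.2982]
ee_rot: [[0.018, -0.267, 0.963], [-0.002, 0.964, 0.268], [-1.0, -0.006, 0.017]]
wrist_force: [0.2, 0.7, 0.4]
gripper_width: 0.003
t 9.75 tcp [484.1521 -40.7362 298.2096] F [0.2205 0.7443 0.4341]
-25 [-13, 11, -76] [471. -30. 222.]
```

```bash
python3 -m creep '[[0,-13,11,0,0],[0,-13,11,0,0],[0,-13,11,-10,0],[0,-13,11,-25,0],[0,-13,11,-25,0],[0,-13,11,-25,0],[0,-13,11,-25,0],[0,-13,11,-25,0]]'
python3 - <<'E'
from rows import *
for n in ['scene','side']:
    p=capture(n)
    for k in 'abcd': print(n,k,nang(p,k))
    cu,cv=w2px(p,C+[0,0,.04]).astype(int)
    cv2.imwrite(f'pics/crop7_{n}.png',cv2.resize(p['image'][cv-75:cv+75,cu-100:cu+100],(800,600),interpolation=cv2.INTER_CUBIC))
W('b',110,[-25],s=.018,ht=.018)
E
```

```text
time_s: 10.55
tcp_pos: [0.4716, -0.0299, 0.2735]
ee_rot: [[0.019, -0.267, 0.963], [-0.002, 0.964, 0.267], [-1.0, -0.007, 0.018]]
wrist_force: [0.8, 0.6, 0.6]
gripper_width: 0.003
scene a (142, array([71.8, 71. ]), np.float64(28.6), array([13.9,  2.1]))
scene b (201, array([-65.4,  71.3]), np.float64(108.3), array([14. ,  2.4]))
scene c (77, array([-62.7, -61. ]), np.float64(56.0), array([15. ,  2.5]))
scene d (170, array([ 69.6, -66.8]), np.float64(9.9), array([14.3,  2.4]))
side a (269, array([69.3, 71.7]), np.float64(28.0), array([13.9,  1.8]))
side b (89, array([-67.3,  80. ]), np.float64(111.4), array([13.5,  1.7]))
side c (160, array([-68.9, -63. ]), np.float64(53.0), array([15.6,  2.4]))
side d (221, array([ 67.7, -65.6]), np.float64(10.4), array([14.3,  2.4]))
t 10.65 tcp [471.4297 -29.8025 273.5338] F [-0.1682 -0.3143  0.4427]
-25 [-1, 0, -52] [471. -30. 222.]
```

View pics/crop7_side.png

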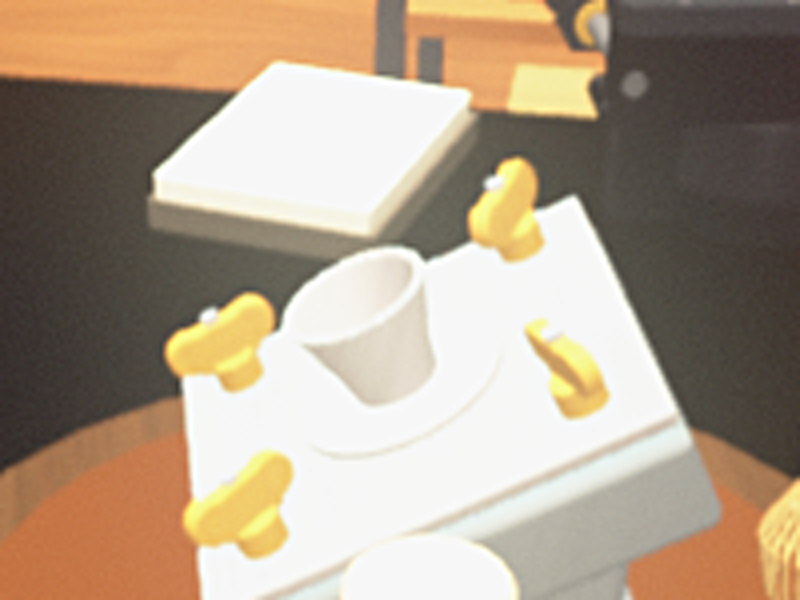

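View pics/crop7_scene.png

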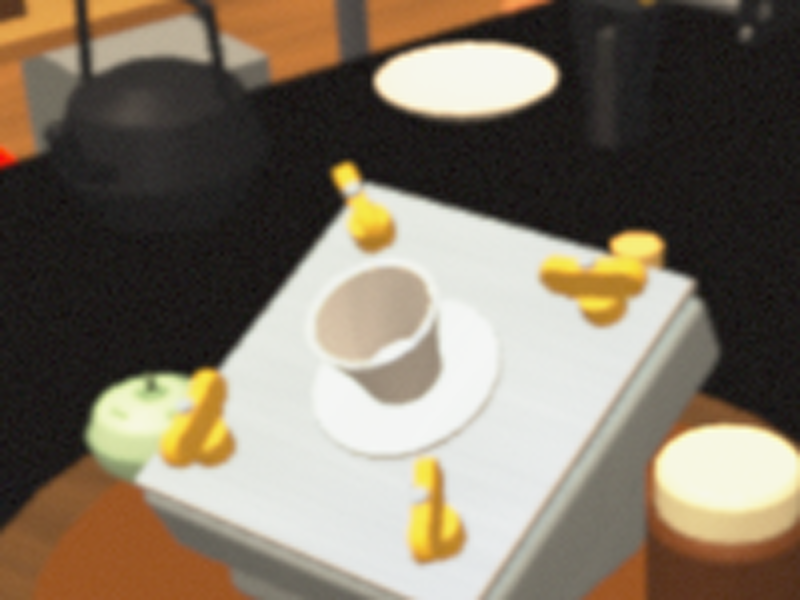

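```bash
python3 -m creep '[[0,-1,0,-15,0],[0,-1,0,-30,0],[0,-1,0,-44,0],[0,-1,0,-52,0],[0,-1,0,-52,0],[0,-1,0,-52,0],[0,-1,0,-52,0],[0,-1,0,-52,0]]'
python3 - <<'E'
from rows import *
W('b',110,range(-25,210,8),s=.018,ht=.018)
p=capture('side')
cu,cv=w2px(p,base('b')).astype(int)
cv2.imwrite(f'pics/crop8.png',cv2.resize(p['image'][cv-75:cv+75,cu-100:cu+100],(800,600),interpolation=cv2.INTER_CUBIC))
E
```

```text
time_s: 11.45
tcp_pos: [0.4708, -0.0297, 0.2222]
ee_rot: [[0.02, -0.267, 0.963], [-0.001, 0.964, 0.267], [-1.0, -0.007, 0.019]]
wrist_force: [-0.8, 0.1, -0.2]
gripper_width: 0.003
t 11.45 tcp [470.8073 -29.7314 222.23  ] F [-0.7711  0.1319 -0.199 ]
-25 [0, 0, 0] [471. -30. 222.]
-17 [-1, 4, 0] [470. -26. 222.]
-9 [-1, 7, -1] [470. -22. 222.]
-1 [-1, 11, -1] [470. -18. 221.]
7 [0, 15, -2] [471. -15. 220.]
15 [2, 19, -4] [473. -11. 219.]
23 [4, 22, -5] [475.  -8. 217.]
31 [5, 24, -6] [476.  -6. 217.]
39 [6, 27, -7] [477.  -3. 216.]
47 [9, 29, -8] [479.  -1. 214.]
55 [11, 31, -9] [482.   1. 213.]
63 [14, 32, -11] [485.   2. 212.]
71 [18, 33, -12] [488.   3. 210.]
79 [21, 32, -14] [492.   3. 208.]
87 [25, 32, -16] [496.   2. 207.]
95 [29, 30, -17] [500.  -0. 205.]
103 [32, 27, -18] [503.  -3. 204.]
111 [35, 24, -19] [506.  -5. 203.]
119 [37, 24, -20] [508.  -5. 202.]
127 [39, 24, -21] [510.  -6. 201.]
135 [41, 22, -22] [512.  -7. 201.]
143 [43, 20, -22] [514.  -9. 200.]
151 [45, 18, -23] [516. -12. 199.]
159 [47, 15, -23] [518. -15. 199.]
167 [48, 11, -23] [519. -19. 199.]
175 [48, 7, -23] [519. -23. 199.]
183 [48, 3, -22] [519. -27. 200.]
191 [47, -1, -21] [518. -31. 201.]
199 [45, -5, -20] [516. -35. 202.]
207 [44, -8, -19] [515. -38. 203.]
```

View pics/crop8.png

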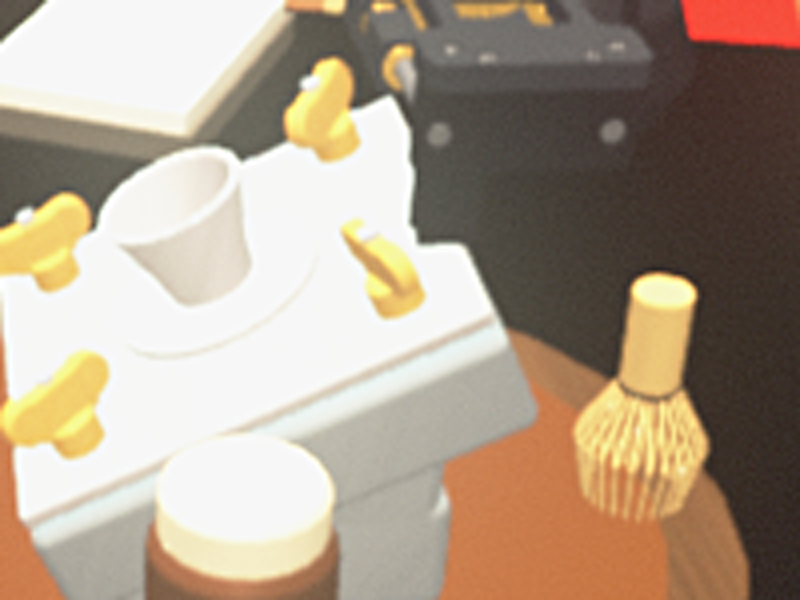

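```bash
python3 -m creep '[[0,-1,6,-1,0],[0,-1,11,-1,0],[0,0,15,-2,0],[0,2,19,-4,0],[0,4,22,-5,0],[0,5,24,-6,0],[0,6,27,-7,0],[0,9,29,-8,0]]'
python3 - <<'E'
from rows import *
r0={'scene':108.7,'side':111.2}
for n in ['scene','side']:
    p=capture(n); r=nang(p,'b');print(n,r)
    if r: 
        d=(r0[n]-r[2])%180; print('done',d,dec('b',110,d,np.array(sense()['tcp_pos'])))
W('b',110,range(39,140,8),s=.018,ht=.018)
cu,cv=w2px(p,base('b')).astype(int)
cv2.imwrite(f'pics/crop9.png',cv2.resize(p['image'][cv-75:cv+75,cu-100:cu+100],(800,600),interpolation=cv2.INTER_CUBIC))
E
```

```text
time_s: 12.3
tcp_pos: [0.4766, -0.0028, 0.2138]
ee_rot: [[0.012, -0.267, 0.964], [-0.006, 0.964, 0.267], [-1.0, -0.009, 0.01]]
wrist_force: [-7.6, -6.7, 4.9]
gripper_width: 0.002
scene (168, array([-64.9,  74.1]), np.float64(82.9), array([13.8,  3.9]))
done 25.799999999999997 (np.float64(22.524016832403625), np.float64(13.841407905885244))
side (55, array([-64.4,  87.2]), np.float64(70.2), array([9.9, 2.3]))
done 41.0 (np.float64(18.256781069639345), np.float64(19.236656987669313))
t 12.4 tcp [476.9726  -2.2831 213.4551] F [-6.3464 -4.2812  4.4469]
39 [0, -1, 2] [477.  -3. 216.]
47 [2, 1, 1] [479.  -1. 214.]
55 [5, 3, 0] [482.   1. 213.]
63 [8, 4, -2] [485.   2. 212.]
71 [11, 5, -4] [488.   3. 210.]
79 [15, 5, -5] [492.   3. 208.]
87 [19, 4, -7] [496.   2. 207.]
95 [23, 2, -8] [500.  -0. 205.]
103 [26, 0, -9] [503.  -3. 204.]
111 [29, -3, -10] [506.  -5. 203.]
119 [31, -3, -11] [508.  -5. 202.]
127 [33, -4, -12] [510.  -6. 201.]
135 [35, -5, -13] [512.  -7. 201.]
```

View pics/crop9.png

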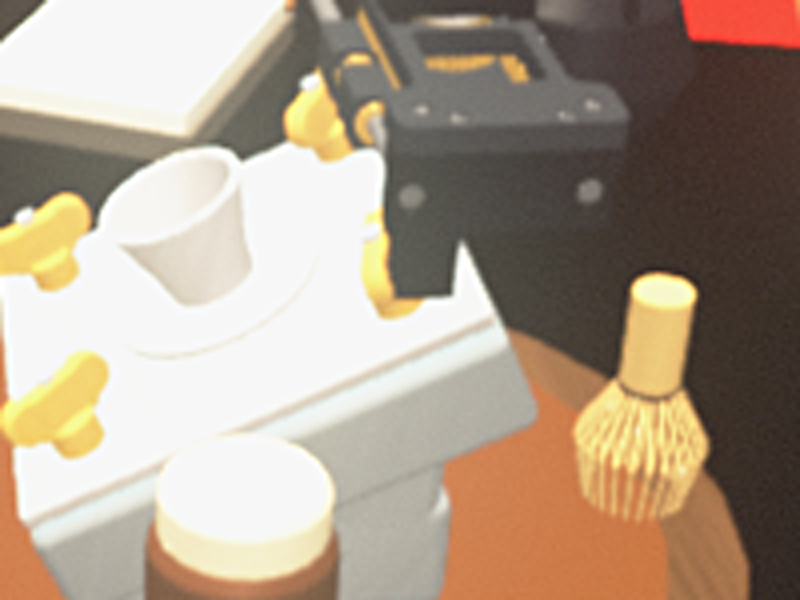

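```bash
python3 -m creep '[[0,4,2,1,0],[0,7,3,-1,0],[0,11,4,-3,0],[0,14,4,-5,0],[0,18,3,-6,0],[0,22,2,-7,0],[0,25,0,-8,0],[0,28,-3,-10,0]]'
python3 - <<'E'
from rows import *
r0={'scene':108.7,'side':111.2}
for n in ['scene','side']:
    p=capture(n); r=nang(p,'b');print(n,r)
    if r: 
        d=(r0[n]-r[2])%180; print('done',d,dec('b',110,d,np.array(sense()['tcp_pos'])))
W('b',110,range(95,210,8),s=.016,ht=.018)
cu,cv=w2px(p,base('b')).astype(int)
cv2.imwrite(f'pics/crop10.png',cv2.resize(p['image'][cv-75:cv+75,cu-100:cu+100],(800,600),interpolation=cv2.INTER_CUBIC))
E
```

```text
time_s: 13.2
tcp_pos: [0.5031, -0.0044, 0.2023]
ee_rot: [[0.007, -0.267, 0.964], [-0.004, 0.964, 0.267], [-1.0, -0.006, 0.006]]
wrist_force: [-6.1, 4.3, 1.9]
gripper_width: 0.003
scene (28, array([-45. ,  71.3]), np.float64(60.0), array([3.5, 2.3]))
done 48.7 (np.float64(20.606583391417708), np.float64(-7.2298731118905994))
side (40, array([-73.1,  73.7]), np.float64(42.6), array([6.5, 3.5]))
done 68.6 (np.float64(21.84369180097746), np.float64(0.16627235282140193))
t 13.3 tcp [503.6562  -4.6498 202.252 ] F [-4.2198  3.5311 -0.5053]
95 [-6, 4, 4] [498.  -1. 206.]
103 [-2, 1, 3] [501.  -3. 205.]
111 [0, -1, 2] [504.  -6. 204.]
119 [2, -1, 1] [506.  -6. 203.]
127 [4, -1, 0] [508.  -6. 202.]
135 [7, -2, -1] [510.  -7. 201.]
143 [9, -4, -2] [512.  -9. 201.]
151 [11, -6, -2] [515. -11. 200.]
159 [13, -9, -3] [516. -14. 199.]
167 [14, -13, -3] [517. -17. 199.]
175 [14, -17, -3] [518. -21. 200.]
183 [14, -21, -2] [518. -25. 200.]
191 [13, -24, -1] [517. -29. 201.]
199 [11, -28, 0] [515. -33. 202.]
207 [11, -31, 1] [514. -36. 203.]
```

View pics/crop10.png

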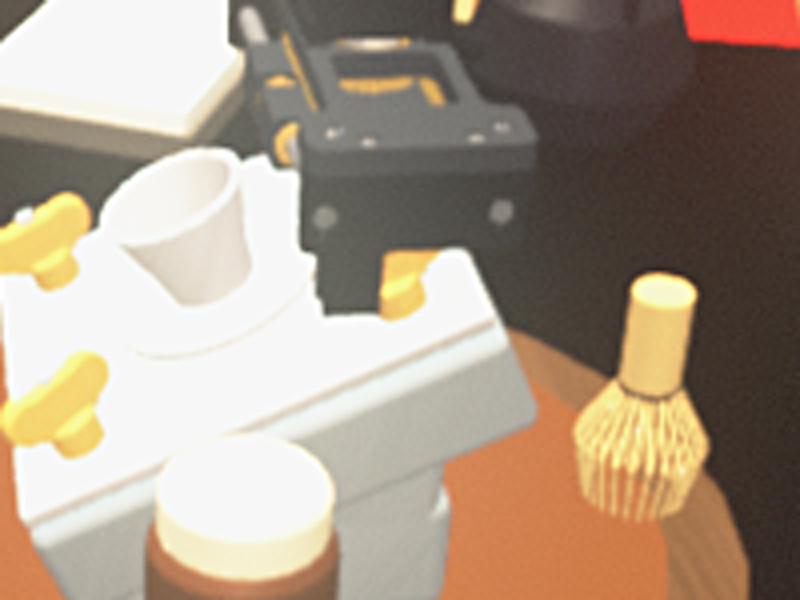

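```bash
python3 -m creep '[[0,2,-1,1,0],[0,4,-2,0,0],[0,6,-3,-1,0],[0,8,-5,-2,0],[0,10,-7,-2,0],[0,12,-10,-2,0],[0,13,-13,-3,0],[0,13,-13,-3,0]]'
python3 - <<'E'
from rows import *
r0={'scene':108.7,'side':111.2}
for n in ['scene','side']:
    p=capture(n); r=nang(p,'b');print(n,r)
    if r: 
        d=(r0[n]-r[2])%180; print('done',d,dec('b',110,d,np.array(sense()['tcp_pos'])))
W('b',110,range(159,240,8),s=.016,ht=.018)
cu,cv=w2px(p,base('b')).astype(int)
cv2.imwrite(f'pics/crop11.png',cv2.resize(p['image'][cv-75:cv+75,cu-100:cu+100],(800,600),interpolation=cv2.INTER_CUBIC))
E
```

```text
time_s: 14.1
tcp_pos: [0.5177, -0.0152, 0.1988]
ee_rot: [[0.011, -0.267, 0.964], [-0.0, 0.964, 0.267], [-1.0, -0.003, 0.01]]
wrist_force: [-0.2, 7.9, -3.3]
gripper_width: 0.003
scene (121, array([-72.6,  78.5]), np.float64(155.3), array([8.5, 3.6]))
done 133.39999999999998 (np.float64(25.492445606085457), np.float64(11.736123090188297))
side (164, array([-70.5,  76.8]), np.float64(135.9), array([11.4,  1.7]))
done 155.3 (np.float64(19.323323678681064), np.float64(20.358583260651827))
t 14.2 tcp [517.6696 -15.2958 198.8106] F [ 0.4038  7.1192 -2.8952]
159 [-1, 1, 1] [516. -14. 199.]
167 [0, -2, 1] [517. -17. 199.]
175 [0, -6, 1] [518. -21. 200.]
183 [0, -10, 1] [518. -25. 200.]
191 [-1, -14, 2] [517. -29. 201.]
199 [-3, -18, 4] [515. -33. 202.]
207 [-3, -21, 4] [514. -36. 203.]
215 [-4, -24, 5] [513. -39. 204.]
223 [-6, -26, 6] [512. -42. 205.]
231 [-8, -29, 8] [509. -44. 206.]
239 [-11, -31, 9] [506. -46. 208.]
```

View pics/crop11.png

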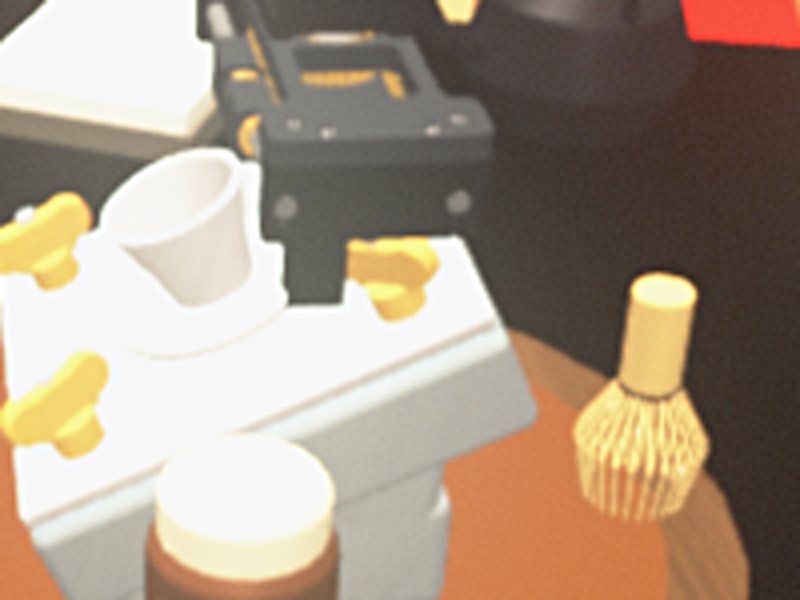

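```bash
cat >> rows.py <<'E'
def overlay(p,k,angs,fn,sink=0,ctr=None):
    b=base(k); cu,cv=w2px(p,b if ctr is None else ctr).astype(int)
    im=cv2.resize(p['image'][cv-60:cv+60,cu-80:cu+80],(800,600),interpolation=cv2.INTER_CUBIC)
    for i,a in enumerate(angs):
        u=np.array([np.cos(np.radians(a)),np.sin(np.radians(a)),0])
        L=[b+RP@(s*u*.0255+[0,0,h-sink]) for s,h in((-1,.033),(1,.033),(1,.012),(-1,.012),(-1,.033))]
        q=[((w2px(p,x)-[cu-80,cv-60])*5+2) for x in L]
        cv2.polylines(im,[np.array(q).astype(int)],False,[(0,0,255),(255,0,0),(0,160,0),(200,0,200)][i],1)
    cv2.imwrite(fn,im)
E
python3 - <<'E'
from rows import *
overlay(capture('side'),'b',[110-130,110-143,110-155],'pics/ov1.png',.001)
E
```

```text
(no output)
```

View pics/ov1.png

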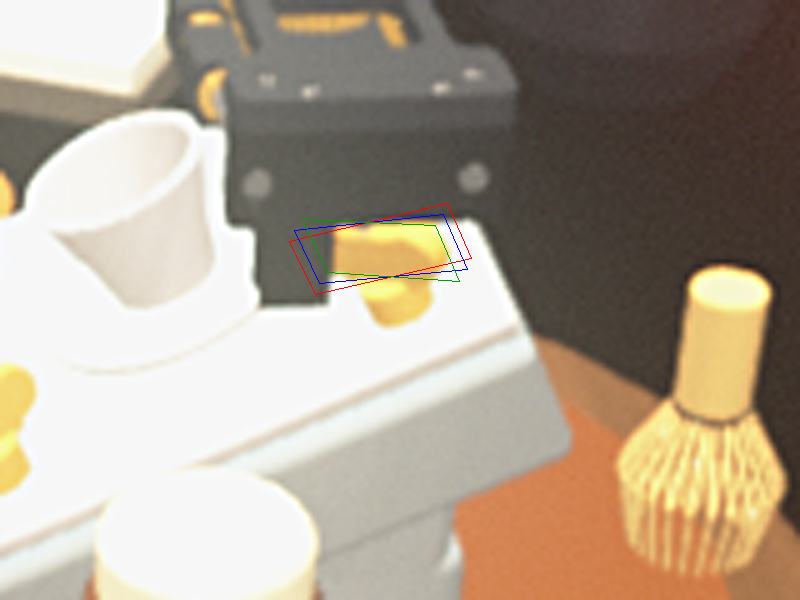

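```bash
python3 -m creep '[[0,0,-2,1,0],[0,0,-4,1,0],[0,0,-6,1,0],[0,0,-8,1,0],[0,0,-10,1,0],[0,0,-10,1,0],[0,0,-10,1,0],[0,0,-10,1,0]]'
python3 - <<'E'
from rows import *
r0={'scene':108.7,'side':111.2}
for n in ['scene','side']:
    p=capture(n); r=nang(p,'b');print(n,r)
    if r: 
        d=(r0[n]-r[2])%180; print('done',d,dec('b',110,d,np.array(sense()['tcp_pos'])))
W('b',110,range(175,210,8),s=.016,ht=.018)
overlay(p,'b',[110-165,110-175,110-185],'pics/ov2.png',.001)
E
```

```text
time_s: 15.05
tcp_pos: [0.5208, -0.0237, 0.2008]
ee_rot: [[0.019, -0.267, 0.963], [0.002, 0.964, 0.267], [-1.0, -0.004, 0.019]]
wrist_force: [3.7, 3.5, -0.9]
gripper_width: 0.004
scene (141, array([-69.7,  76.9]), np.float64(128.3), array([9.8, 2.7]))
done 160.39999999999998 (np.float64(24.855179883767978), np.float64(16.97384539188827))
side (140, array([-67.6,  76. ]), np.float64(125.2), array([13.7,  1.5]))
done 166.0 (np.float64(23.093293240756775), np.float64(19.338488892886627))
t 15.15 tcp [520.8091 -23.6795 200.7872] F [ 3.7026  4.2429 -0.926 ]
175 [-3, 2, -1] [518. -21. 200.]
183 [-3, -1, -1] [518. -25. 200.]
191 [-4, -5, 0] [517. -29. 201.]
199 [-6, -9, 2] [515. -33. 202.]
207 [-6, -12, 2] [514. -36. 203.]
```

View pics/ov2.png

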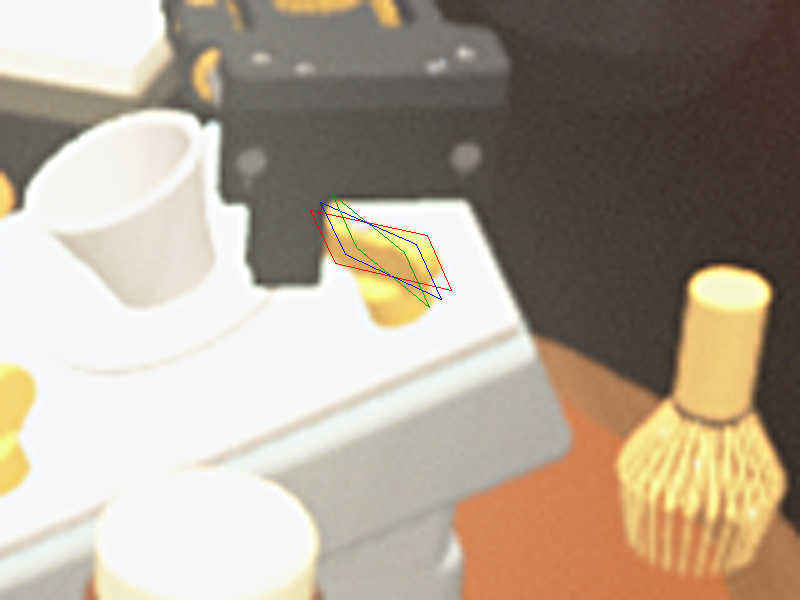

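```bash
python3 -m creep '[[0,-1,-2,0,0],[0,-2,-4,1,0],[0,-3,-6,1,0],[0,-3,-6,1,0],[0,-3,-6,1,0],[0,-3,-6,1,0],[0,-3,-6,1,0],[0,-3,-6,1,0]]'
python3 - <<'E'
from rows import *
r0={'scene':108.7,'side':111.2}
for n in ['scene','side']:
    p=capture(n); r=nang(p,'b');print(n,r)
    if r: 
        d=(r0[n]-r[2])%180; print('done',d,dec('b',110,d,np.array(sense()['tcp_pos'])))
W('b',110,range(175,210,8),s=.016,ht=.018)
E
```

```text
time_s: 15.95
tcp_pos: [0.5195, -0.0291, 0.2026]
ee_rot: [[0.023, -0.268, 0.963], [0.002, 0.963, 0.268], [-1.0, -0.004, 0.023]]
wrist_force: [3.5, 4.2, -0.9]
gripper_width: 0.007
scene (154, array([-67.8,  75.7]), np.float64(120.4), array([11. ,  2.6]))
done 168.3 (np.float64(24.952104906055272), np.float64(15.12253356102374))
side (119, array([-67.6,  77.2]), np.float64(118.7), array([13.9,  1.6]))
done 172.5 (np.float64(23.79173897306946), np.float64(16.922942917745896))
t 16.05 tcp [519.5488 -29.1694 202.5843] F [3.6112 3.4112 0.7215]
175 [-2, 8, -3] [518. -21. 200.]
183 [-2, 4, -2] [518. -25. 200.]
191 [-3, 0, -1] [517. -29. 201.]
199 [-5, -4, 0] [515. -33. 202.]
207 [-5, -7, 0] [514. -36. 203.]
```

```bash
python3 -m creep '[[0,-1,-2,0,0],[0,-2,-4,1,0],[0,-3,-5,1,0],[0,-3,-5,1,0],[0,-3,-5,1,0],[0,-3,-5,1,0],[0,-3,-5,1,0],[0,-3,-5,1,0]]'
python3 - <<'E'
from rows import *
r0={'scene':108.7,'side':111.2}
for n in ['scene','side']:
    p=capture(n); r=nang(p,'b');print(n,r)
    if r: 
        d=(r0[n]-r[2])%180; print('done',d,dec('b',110,d,np.array(sense()['tcp_pos'])))
W('b',110,range(175,210,8),s=.016,ht=.018)
overlay(p,'b',[110],'pics/ov3.png',.001)
E
```

```text
time_s: 16.85
tcp_pos: [0.5178, -0.0335, 0.204]
ee_rot: [[0.027, -0.268, 0.963], [0.004, 0.963, 0.268], [-1.0, -0.004, 0.027]]
wrist_force: [5.1, 5.0, 0.1]
gripper_width: 0.004
scene (150, array([-67. ,  75.2]), np.float64(112.1), array([11.6,  2.5]))
done 176.60000000000002 (np.float64(24.73662029595983), np.float64(14.257553327303162))
side (88, array([-67.2,  78.4]), np.float64(111.6), array([14.2,  1.6]))
done 179.60000000000002 (np.float64(23.95454411605162), np.float64(15.541054141686164))
t 16.95 tcp [517.8519 -33.5219 203.986 ] F [ 4.5175  4.0324 -0.5869]
175 [0, 12, -4] [518. -21. 200.]
183 [0, 8, -4] [518. -25. 200.]
191 [-1, 4, -3] [517. -29. 201.]
199 [-3, 1, -2] [515. -33. 202.]
207 [-3, -2, -1] [514. -36. 203.]
```

View pics/ov3.png

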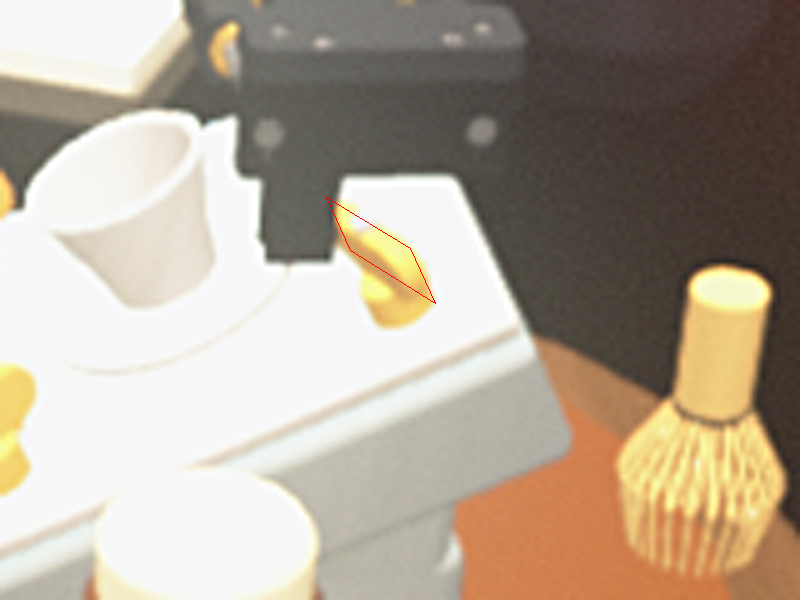

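```bash
python3 -m creep '[[0,4,3,0,0],[0,5,4,20,0],[0,5,4,50,0],[0,5,4,90,0],[0,20,20,90,0],[0,50,40,80,0],[0,80,50,60,0],[0,80,50,60,0]]'
python3 - <<'E'
from rows import *
r0={'scene':108.7,'side':111.2}
for n in ['scene','side']:
    p=capture(n); 
    for k in 'abcd': print(n,k,nang(p,k))
W('a',28.5,[-25],s=.018,ht=.020)
overlay(p,'b',[110],'pics/ov4.png',.001)
E
```

```text
time_s: 17.75
tcp_pos: [0.5978, 0.0169, 0.2591]
ee_rot: [[0.017, -0.268, 0.963], [0.002, 0.963, 0.268], [-1.0, -0.003, 0.017]]
wrist_force: [-1.3, 0.0, -1.7]
gripper_width: 0.012
scene a (143, array([72.1, 71.2]), np.float64(28.9), array([14. ,  2.2]))
scene b (181, array([-66. ,  71.6]), np.float64(110.2), array([13.8,  2.4]))
scene c (78, array([-62.6, -60.8]), np.float64(55.9), array([15.3,  2.5]))
scene d (179, array([ 69.1, -66.5]), np.float64(10.5), array([14.5,  2.4]))
side a (253, array([69.1, 71.7]), np.float64(28.6), array([14. ,  1.7]))
side b (90, array([-67.1,  78.1]), np.float64(111.6), array([14.4,  1.6]))
side c (157, array([-68.3, -62. ]), np.float64(53.1), array([15.2,  2.4]))
side d (223, array([ 67.1, -65.5]), np.float64(10.8), array([14.5,  2.2]))
t 17.85 tcp [596.8635  15.8283 262.2939] F [-0.5563 -0.8037 -0.2581]
-25 [5, 18, -105] [602.  34. 157.]
```

View pics/ov4.png

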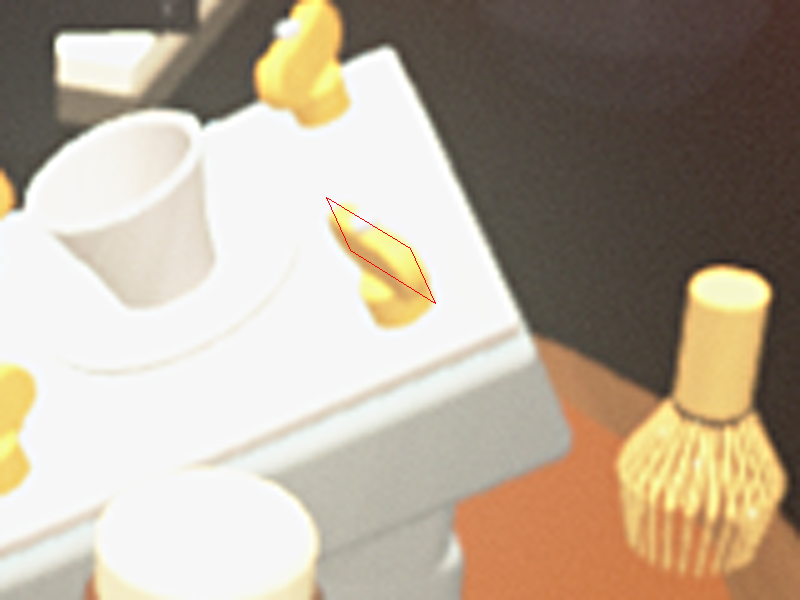

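```bash
python3 -m creep '[[0,3,9,0,0],[0,5,18,-10,0],[0,5,18,-35,0],[0,5,18,-60,0],[0,5,18,-80,0],[0,5,18,-95,0],[0,5,18,-103,0],[0,5,18,-103,0]]'
python3 - <<'E'
from rows import *
W('a',28.5,range(-25,215,8),s=.018,ht=.020)
p=capture('scene')
overlay(p,'a',[28.5],'pics/ov5.png')
E
```

```text
time_s: 18.65
tcp_pos: [0.601, 0.034, 0.1584]
ee_rot: [[0.02, -0.268, 0.963], [0.001, 0.963, 0.268], [-1.0, -0.004, 0.019]]
wrist_force: [0.3, -0.2, 0.8]
gripper_width: 0.006
t 18.65 tcp [600.9959  33.9712 158.3663] F [ 0.2781 -0.1918  0.7915]
-25 [1, 0, -1] [602.  34. 157.]
-17 [4, 1, -3] [605.  35. 156.]
-9 [7, 1, -4] [608.  35. 154.]
-1 [11, 1, -6] [612.  35. 153.]
7 [15, 0, -7] [616.  34. 151.]
15 [18, -2, -9] [619.  32. 150.]
23 [21, -5, -10] [622.  29. 149.]
31 [24, -7, -11] [625.  27. 148.]
39 [26, -7, -11] [627.  27. 147.]
47 [28, -8, -12] [629.  26. 146.]
55 [30, -9, -13] [631.  25. 145.]
63 [32, -11, -14] [633.  23. 144.]
71 [34, -14, -14] [635.  20. 144.]
79 [36, -17, -15] [637.  17. 144.]
87 [37, -21, -15] [638.  13. 144.]
95 [37, -25, -14] [638.   9. 144.]
103 [37, -29, -14] [638.   5. 145.]
111 [35, -33, -12] [636.   1. 146.]
119 [33, -37, -11] [634.  -3. 147.]
127 [32, -40, -10] [633.  -6. 148.]
135 [31, -43, -9] [632.  -9. 149.]
143 [29, -45, -8] [630. -11. 150.]
151 [26, -48, -7] [627. -14. 152.]
159 [23, -50, -5] [624. -16. 154.]
167 [19, -51, -3] [620. -17. 155.]
175 [15, -51, -1] [616. -17. 157.]
183 [10, -49, 1] [611. -15. 159.]
191 [6, -47, 2] [607. -13. 161.]
199 [2, -45, 4] [603. -11. 162.]
207 [-1, -42, 5] [600.  -8. 163.]
```

View pics/ov5.png

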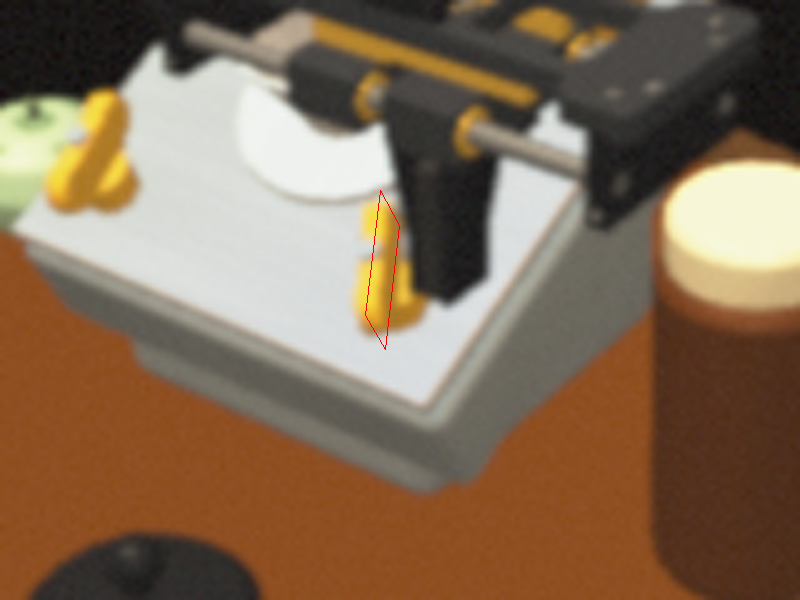

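```bash
python3 -m creep '[[0,7,1,-4,0],[0,11,1,-6,0],[0,15,0,-7,0],[0,18,-2,-9,0],[0,21,-5,-10,0],[0,24,-7,-11,0],[0,26,-8,-11,0],[0,28,-9,-12,0]]'
python3 - <<'E'
from rows import *
r0={'scene':28.7,'side':28.5}
for n in ['scene','side']:
    p=capture(n); r=nang(p,'a');print(n,r)
    if r: 
        d=(r0[n]-r[2])%180; print('done',d,dec('a',28.5,d,np.array(sense()['tcp_pos'])))
W('a',28.5,range(39,120,8),s=.016,ht=.020)
E
```

```text
time_s: 19.5
tcp_pos: [0.6275, 0.0266, 0.1472]
ee_rot: [[0.016, -0.267, 0.964], [0.004, 0.964, 0.267], [-1.0, -0.001, 0.017]]
wrist_force: [-9.2, 9.5, 5.6]
gripper_width: 0.005
scene None
side (34, array([70.1, 71.9]), np.float64(7.8), array([5.8, 2.9]))
done 20.7 (np.float64(22.75019956010222), np.float64(8.829714899904522))
t 19.6 tcp [627.6414  26.6649 147.0661] F [-6.8461  8.2768  4.8956]
39 [-3, 0, 1] [625.  27. 148.]
47 [0, 0, 0] [627.  27. 147.]
55 [2, -1, -1] [629.  25. 146.]
63 [4, -3, -2] [632.  24. 145.]
71 [6, -5, -3] [634.  21. 145.]
79 [8, -8, -3] [635.  18. 144.]
87 [9, -12, -3] [636.  15. 144.]
95 [9, -16, -3] [637.  11. 144.]
103 [9, -20, -2] [637.   7. 145.]
111 [8, -24, -1] [635.   3. 146.]
119 [6, -27, 0] [634.  -1. 147.]
```

```bash
python3 -m creep '[[0,2,-2,-1,0],[0,4,-4,-2,0],[0,6,-6,-3,0],[0,8,-9,-3,0],[0,9,-13,-3,0],[0,9,-17,-3,0],[0,8,-21,-2,0],[0,7,-25,-1,0]]'
python3 - <<'E'
from rows import *
r0={'scene':28.7,'side':28.5}
for n in ['scene','side']:
    p=capture(n); r=nang(p,'a');print(n,r)
    if r: 
        d=(r0[n]-r[2])%180; print('done',d,dec('a',28.5,d,np.array(sense()['tcp_pos'])))
W('a',28.5,range(103,200,8),s=.016,ht=.020)
overlay(p,'a',[28.5-80,28.5-100],'pics/ov6.png')
E
```

```text
time_s: 20.4
tcp_pos: [0.638, 0.0039, 0.147]
ee_rot: [[0.025, -0.268, 0.963], [0.007, 0.963, 0.268], [-1.0, 0.0, 0.026]]
wrist_force: [4.5, 5.1, -0.6]
gripper_width: -0.001
scene (135, array([69.5, 74.8]), np.float64(111.0), array([10.4,  2.2]))
done 97.7 (np.float64(21.690172871572088), np.float64(18.826240798453927))
side (90, array([65.9, 82.3]), np.float64(112.1), array([12.3,  2.4]))
done 96.4 (np.float64(22.123898783335157), np.float64(18.268817225676486))
t 20.5 tcp [637.818    3.059  147.2088] F [3.402  3.7754 0.8481]
103 [-1, 4, -2] [637.   7. 145.]
111 [-2, 0, -1] [635.   3. 146.]
119 [-4, -4, 0] [634.  -1. 147.]
127 [-5, -7, 1] [633.  -4. 148.]
135 [-6, -10, 2] [632.  -7. 149.]
143 [-8, -13, 3] [630.  -9. 150.]
151 [-10, -15, 4] [628. -12. 151.]
159 [-13, -17, 6] [625. -14. 153.]
167 [-17, -18, 7] [621. -15. 155.]
175 [-21, -18, 9] [617. -15. 156.]
183 [-25, -18, 11] [613. -15. 158.]
191 [-29, -16, 13] [609. -13. 160.]
199 [-33, -13, 14] [605. -10. 161.]
```

View pics/ov6.png

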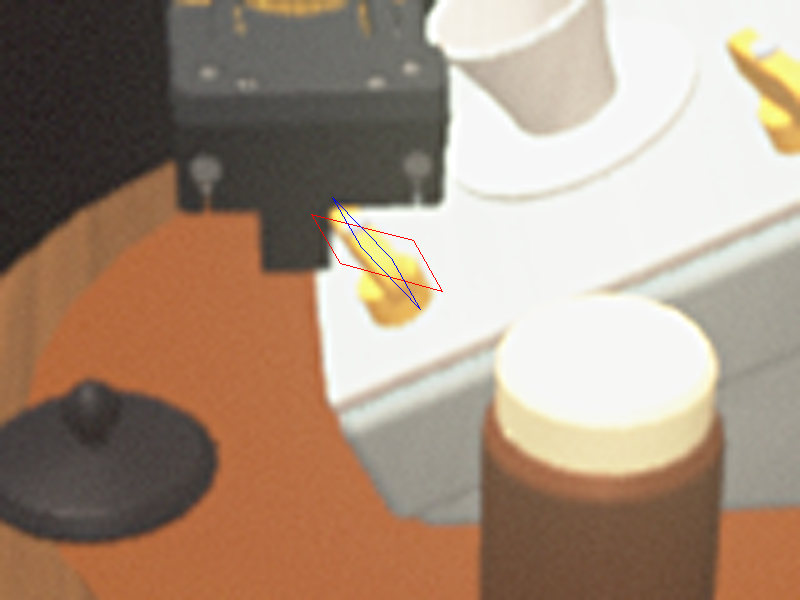

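```bash
python3 -m creep '[[0,-4,-4,0,0],[0,-5,-7,1,0],[0,-6,-10,2,0],[0,-8,-13,3,0],[0,-10,-15,4,0],[0,-13,-17,6,0],[0,-17,-18,7,0],[0,-17,-18,7,0]]'
python3 - <<'E'
from rows import *
r0={'scene':28.7,'side':28.5}
for n in ['scene','side']:
    p=capture(n); r=nang(p,'a');print(n,r)
    if r: 
        d=(r0[n]-r[2])%180; print('done',d,dec('a',28.5,d,np.array(sense()['tcp_pos'])))
W('a',28.5,range(151,208,8),s=.016,ht=.020)
overlay(p,'a',[28.5-150,28.5-165],'pics/ov7.png')
E
```

```text
time_s: 21.3
tcp_pos: [0.6258, -0.0139, 0.1564]
ee_rot: [[0.037, -0.269, 0.963], [0.008, 0.963, 0.268], [-0.999, -0.002, 0.038]]
wrist_force: [6.6, 1.4, 0.1]
gripper_width: 0.009
scene (113, array([73.3, 72.7]), np.float64(57.3), array([15.6,  2.7]))
done 151.4 (np.float64(18.57038714308562), np.float64(20.836907191137403))
side (212, array([68.6, 72.2]), np.float64(55.8), array([14.6,  2.7]))
done 152.7 (np.float64(18.164049674108785), np.float64(21.255139142741765))
t 21.4 tcp [625.7388 -14.1102 156.3728] F [ 6.7953  0.8655 -0.4646]
151 [2, 2, -5] [628. -12. 151.]
159 [-1, 0, -3] [625. -14. 153.]
167 [-5, -1, -2] [621. -15. 155.]
175 [-9, -1, 0] [617. -15. 156.]
183 [-13, 0, 2] [613. -15. 158.]
191 [-17, 2, 4] [609. -13. 160.]
199 [-21, 4, 5] [605. -10. 161.]
207 [-24, 7, 6] [602.  -7. 162.]
```

View pics/ov7.png

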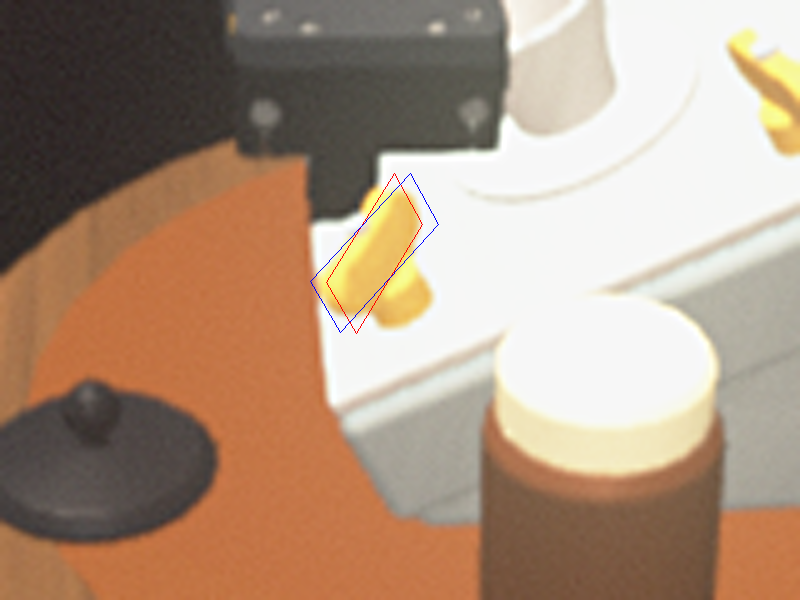

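```bash
python3 -m creep '[[0,-4,0,0,0],[0,-7,0,1,0],[0,-10,1,2,0],[0,-12,1,2,0],[0,-12,1,2,0],[0,-12,1,2,0],[0,-12,1,2,0],[0,-12,1,2,0]]'
python3 - <<'E'
from rows import *
r0={'scene':28.7,'side':28.5}
for n in ['scene','side']:
    p=capture(n); r=nang(p,'a');print(n,r)
    if r: 
        d=(r0[n]-r[2])%180; print('done',d,dec('a',28.5,d,np.array(sense()['tcp_pos'])))
W('a',28.5,range(167,208,8),s=.016,ht=.020)
E
```

```text
time_s: 22.2
tcp_pos: [0.6177, -0.0132, 0.16]
ee_rot: [[0.046, -0.269, 0.962], [0.008, 0.963, 0.269], [-0.999, -0.004, 0.047]]
wrist_force: [5.3, -1.5, -0.2]
gripper_width: 0.005
scene (141, array([71.1, 70.3]), np.float64(35.5), array([14.8,  2.8]))
done 173.2 (np.float64(14.522611355709824), np.float64(19.074074280995973))
side (247, array([69.1, 71.3]), np.float64(34.9), array([14.4,  2.7]))
done 173.6 (np.float64(14.420621842072428), np.float64(19.16012441384213))
t 22.3 tcp [617.7455 -13.1947 160.0297] F [ 5.8376 -1.7844 -0.5376]
167 [3, -2, -5] [621. -15. 155.]
175 [-1, -2, -4] [617. -15. 156.]
183 [-5, -1, -2] [613. -15. 158.]
191 [-9, 1, 0] [609. -13. 160.]
199 [-13, 3, 1] [605. -10. 161.]
207 [-16, 6, 2] [602.  -7. 162.]
```

```bash
python3 -m creep '[[0,-2,0,0,0],[0,-3,0.5,0,0],[0,-3.5,0.5,0,0],[0,-3.5,0.5,0,0],[0,-3.5,0.5,0,0],[0,-3.5,0.5,0,0],[0,-3.5,0.5,0,0],[0,-3.5,0.5,0,0]]'
python3 - <<'E'
from rows import *
r0={'scene':28.7,'side':28.5}
for n in ['scene','side']:
    p=capture(n); r=nang(p,'a');print(n,r)
    if r: 
        d=(r0[n]-r[2])%180; print('done',d,dec('a',28.5,d,np.array(sense()['tcp_pos'])))
W('c',234.5,[-25],s=.018,ht=.018)
E
```

```text
time_s: 23.1
tcp_pos: [0.6165, -0.0128, 0.161]
ee_rot: [[0.052, -0.269, 0.962], [0.008, 0.963, 0.269], [-0.999, -0.006, 0.052]]
wrist_force: [5.2, -1.4, -0.5]
gripper_width: 0.003
scene (150, array([71. , 69.9]), np.float64(34.1), array([15.1,  2.9]))
done 174.6 (np.float64(14.67064558874979), np.float64(18.15280102847983))
side (252, array([69. , 70.9]), np.float64(32.2), array([14.4,  3. ]))
done 176.3 (np.float64(14.125427400463147), np.float64(18.567933653504927))
t 23.2 tcp [616.5097 -12.7823 160.9528] F [ 6.1992 -1.847  -1.5226]
-25 [-66, -158, 43] [ 550. -170.  204.]
```

```bash
python3 -m creep '[[0,-2,0,0,0],[0,-4,1,0,0],[0,-4,1,0,0],[0,-4,1,0,0],[0,-4,1,0,0],[0,-4,1,0,0],[0,-4,1,0,0],[0,-4,1,0,0]]'
python3 - <<'E'
from rows import *
r0={'scene':28.7,'side':28.5}
for n in ['scene','side']:
    p=capture(n); r=nang(p,'a');print(n,r)
    if r: 
        d=(r0[n]-r[2])%180; print('done',d,dec('a',28.5,d,np.array(sense()['tcp_pos'])))
W('c',234.5,[-25],s=.018,ht=.018)
overlay(p,'a',[28.5],'pics/ov8.png')
E
```

```text
time_s: 24.0
tcp_pos: [0.6145, -0.012, 0.1618]
ee_rot: [[0.057, -0.27, 0.961], [0.008, 0.963, 0.27], [-0.998, -0.007, 0.057]]
wrist_force: [5.0, -2.4, -1.0]
gripper_width: 0.009
scene (161, array([70.7, 69.7]), np.float64(27.9), array([14.8,  2.8]))
done 0.8000000000000007 (np.float64(-13.73823441929929), np.float64(-17.607260287190392))
side (261, array([69.3, 71.1]), np.float64(25.9), array([14.2,  2.7]))
done 2.6000000000000014 (np.float64(-13.155160569749011), np.float64(-18.032803003713305))
t 24.1 tcp [614.5131 -12.0135 161.8088] F [ 3.6957 -1.9491 -1.4405]
-25 [-64, -158, 42] [ 550. -170.  204.]
```

View pics/ov8.png

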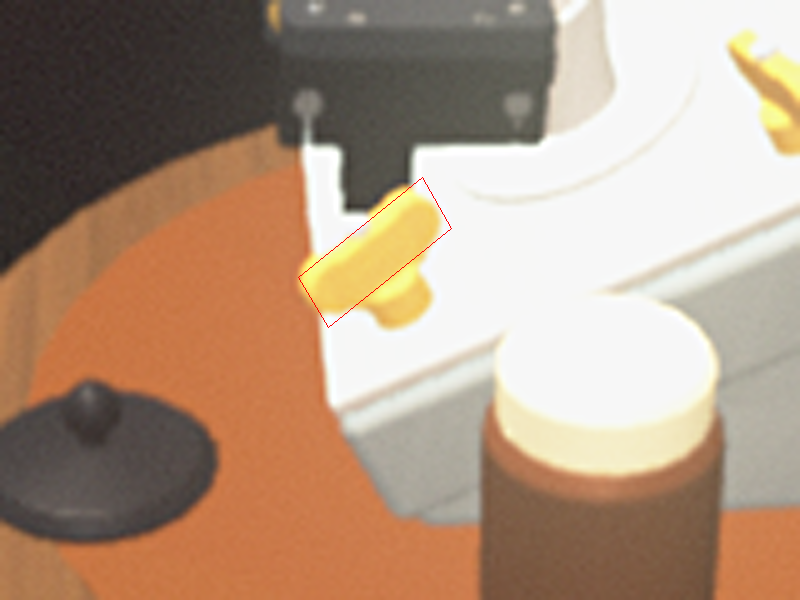

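```bash
python3 -m creep '[[0,4,-4,0,0],[0,5,-5,20,0],[0,5,-5,55,0],[0,5,-5,95,0],[0,-5,-35,110,0],[0,-25,-75,110,0],[0,-45,-115,110,0],[0,-62,-155,110,0]]'
python3 - <<'E'
from rows import *
for n in ['scene','side']:
    p=capture(n); 
    for k in 'abcd': print(n,k,nang(p,k))
W('c',234.5,[-25],s=.018,ht=.018)
cv2.imwrite('pics/s9.png',p['image'])
E
```

```text
time_s: 24.9
tcp_pos: [0.5507, -0.1682, 0.2717]
ee_rot: [[0.055, -0.27, 0.961], [0.009, 0.963, 0.27], [-0.998, -0.006, 0.055]]
wrist_force: [0.3, -0.8, -0.6]
gripper_width: 0.003
scene a (139, array([71.9, 71. ]), np.float64(24.8), array([14.1,  2.1]))
scene b (179, array([-65.7,  71.8]), np.float64(111.1), array([13.8,  2.4]))
scene c (80, array([-62.6, -61. ]), np.float64(55.9), array([15.1,  2.5]))
scene d (171, array([ 69.3, -66.1]), np.float64(10.1), array([14.5,  2.4]))
side a (241, array([69.9, 71.9]), np.float64(23.7), array([14. ,  1.7]))
side b (89, array([-67.3,  79.8]), np.float64(112.2), array([14. ,  1.7]))
side c (168, array([-68.4, -62.7]), np.float64(53.0), array([15.4,  2.4]))
side d (221, array([ 67.5, -65.2]), np.float64(10.8), array([14.5,  2.3]))
t 25.0 tcp [ 549.6408 -170.6547  271.8213] F [0.6051 0.282  0.2831]
-25 [1, 0, -68] [ 550. -170.  204.]
```

View pics/s9.png

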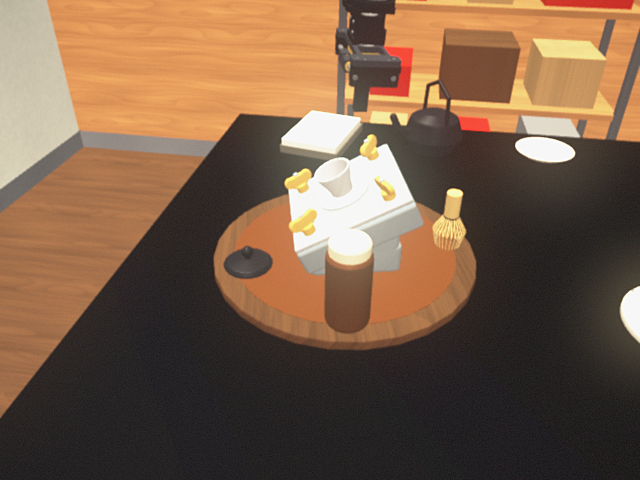

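```bash
python3 -m creep '[[0,1,0,-15,0],[0,1,0,-32,0],[0,1,0,-48,0],[0,1,0,-60,0],[0,1,0,-67,0],[0,1,0,-67,0],[0,1,0,-67,0],[0,1,0,-67,0]]'
python3 - <<'E'
from rows import *
W('c',234.5,range(-25,215,8),s=.017,ht=.018)
p=capture('side')
overlay(p,'c',[234.5],'pics/ov10.png')
E
```

```text
time_s: 25.8
tcp_pos: [0.5512, -0.1706, 0.2057]
ee_rot: [[0.056, -0.265, 0.963], [0.008, 0.964, 0.265], [-0.998, -0.007, 0.056]]
wrist_force: [-0.3, -0.9, 0.4]
gripper_width: 0.005
t 25.8 tcp [ 551.1543 -170.6086  205.6808] F [-0.2507 -0.9271  0.3859]
-25 [-1, 1, -2] [ 550. -169.  203.]
-17 [-2, -2, -1] [ 549. -172.  204.]
-9 [-4, -4, 0] [ 547. -175.  206.]
-1 [-7, -7, 2] [ 544. -177.  207.]
7 [-11, -8, 3] [ 541. -179.  209.]
15 [-14, -9, 5] [ 537. -180.  211.]
23 [-18, -9, 7] [ 533. -180.  213.]
31 [-23, -8, 9] [ 528. -178.  214.]
39 [-27, -5, 10] [ 524. -176.  216.]
47 [-30, -3, 12] [ 521. -174.  217.]
55 [-33, 0, 12] [ 518. -171.  218.]
63 [-35, 0, 13] [ 516. -170.  219.]
71 [-37, 1, 14] [ 514. -169.  220.]
79 [-39, 3, 15] [ 512. -168.  220.]
87 [-41, 5, 15] [ 510. -166.  221.]
95 [-43, 8, 16] [ 508. -163.  221.]
103 [-44, 11, 16] [ 507. -160.  222.]
111 [-45, 14, 16] [ 506. -156.  222.]
119 [-45, 18, 15] [ 506. -153.  221.]
127 [-44, 22, 15] [ 507. -149.  220.]
135 [-43, 26, 14] [ 508. -145.  219.]
143 [-41, 29, 12] [ 511. -142.  218.]
151 [-40, 31, 11] [ 511. -139.  217.]
159 [-39, 34, 11] [ 513. -137.  216.]
167 [-37, 36, 10] [ 514. -134.  215.]
175 [-35, 38, 8] [ 516. -132.  214.]
183 [-32, 40, 7] [ 519. -131.  213.]
191 [-29, 41, 5] [ 522. -129.  211.]
199 [-26, 42, 4] [ 526. -129.  210.]
207 [-22, 41, 2] [ 529. -129.  208.]
```

View pics/ov10.png

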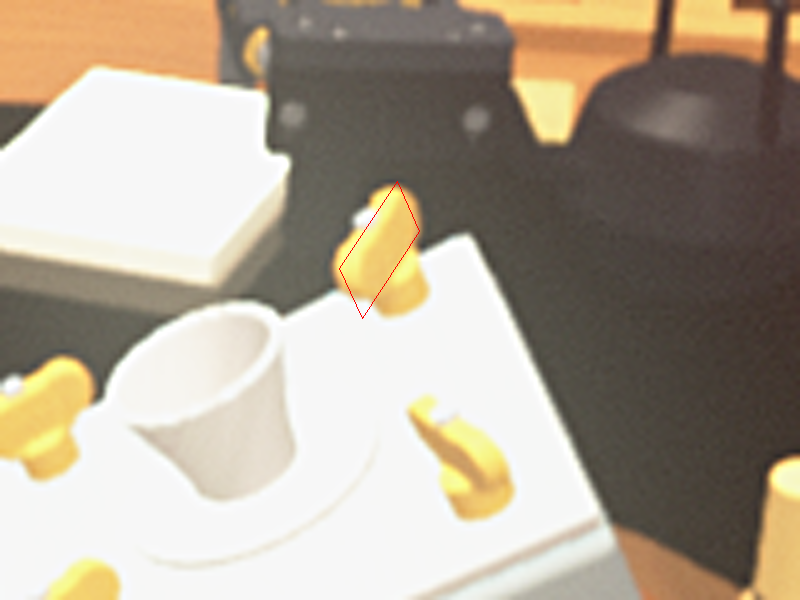

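```bash
python3 -m creep '[[0,-4,-4,0,0],[0,-7,-7,2,0],[0,-11,-8,3,0],[0,-14,-9,5,0],[0,-18,-9,7,0],[0,-23,-7,9,0],[0,-27,-5,10,0],[0,-30,-3,11,0]]'
python3 - <<'E'
from rows import *
r0={'scene':55.9,'side':53.0}
for n in ['scene','side']:
    p=capture(n); r=nang(p,'c');print(n,r)
    if r: 
        d=(r0[n]-r[2])%180; print('done',d,dec('c',234.5,d,np.array(sense()['tcp_pos'])))
W('c',234.5,range(31,130,8),s=.017,ht=.018)
overlay(p,'c',[234.5-30,234.5-45],'pics/ov11.png')
E
```

```text
time_s: 26.65
tcp_pos: [0.5226, -0.1746, 0.2179]
ee_rot: [[0.061, -0.265, 0.962], [0.006, 0.964, 0.265], [-0.998, -0.01, 0.06]]
wrist_force: [3.9, -3.6, -2.7]
gripper_width: 0.003
scene (165, array([-67.4, -66.1]), np.float64(16.2), array([15.4,  3.1]))
done 39.7 (np.float64(17.98961368266635), np.float64(13.748345137046714))
side (248, array([-68.8, -64.5]), np.float64(14.3), array([14.6,  2.8]))
done 38.7 (np.float64(18.244128624089086), np.float64(13.47592458081804))
t 26.75 tcp [ 522.0501 -174.3632  217.8896] F [ 4.1922 -3.889  -0.0648]
31 [6, -4, -3] [ 528. -178.  214.]
39 [2, -2, -2] [ 524. -176.  216.]
47 [-1, 1, -1] [ 521. -174.  217.]
55 [-4, 4, 0] [ 518. -171.  218.]
63 [-6, 4, 1] [ 516. -170.  219.]
71 [-8, 5, 2] [ 514. -169.  220.]
79 [-10, 7, 3] [ 512. -168.  220.]
87 [-12, 9, 3] [ 510. -166.  221.]
95 [-14, 11, 4] [ 508. -163.  221.]
103 [-15, 15, 4] [ 507. -160.  222.]
111 [-16, 18, 4] [ 506. -156.  222.]
119 [-16, 22, 3] [ 506. -153.  221.]
127 [-15, 26, 2] [ 507. -149.  220.]
```

View pics/ov11.png

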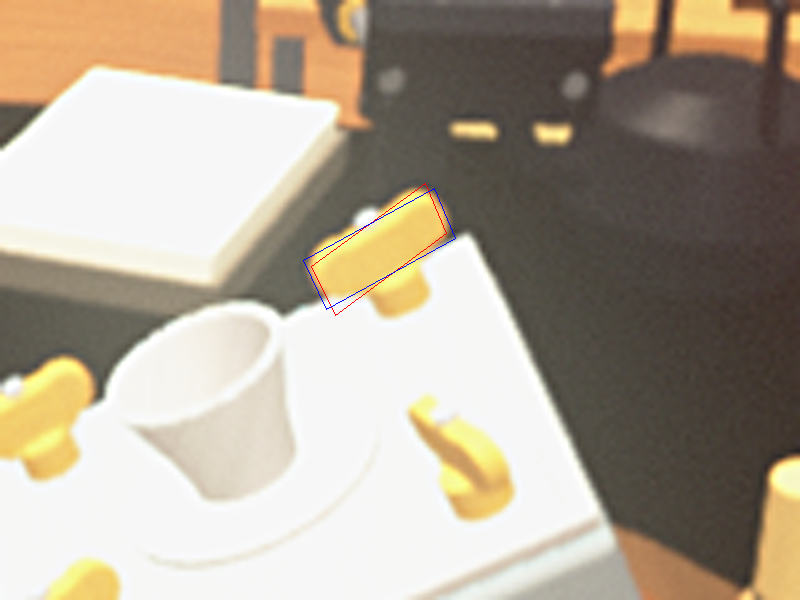

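Done about 39° on C; continuing around.

```bash
python3 -m creep '[[0,-4,3,0,0],[0,-6,4,1,0],[0,-8,5,2,0],[0,-10,7,3,0],[0,-12,9,3,0],[0,-14,11,4,0],[0,-15,15,4,0],[0,-16,18,4,0]]'
python3 - <<'E'
from rows import *
r0={'scene':55.9,'side':53.0}
for n in ['scene','side']:
    p=capture(n); r=nang(p,'c');print(n,r)
    if r: 
        d=(r0[n]-r[2])%180; print('done',d,dec('c',234.5,d,np.array(sense()['tcp_pos'])))
W('c',234.5,range(95,200,8),s=.016,ht=.018)
E
```

```text
time_s: 27.55
tcp_pos: [0.5062, -0.1588, 0.2228]
ee_rot: [[0.06, -0.265, 0.962], [0.002, 0.964, 0.265], [-0.998, -0.014, 0.058]]
wrist_force: [1.0, -8.9, 0.0]
gripper_width: 0.007
scene (213, array([-67.8, -65.9]), np.float64(139.4), array([14.9,  3.7]))
done 96.5 (np.float64(20.98675596286761), np.float64(16.346006136625366))
side (172, array([-68.2, -62.7]), np.float64(137.3), array([15.2,  2.4]))
done 95.69999999999999 (np.float64(21.23396508317839), np.float64(15.997492798472523))
t 27.65 tcp [ 505.7353 -158.2324  222.7354] F [ 1.3483 -7.5865  0.348 ]
95 [3, -5, -2] [ 509. -163.  221.]
103 [2, -2, -1] [ 508. -160.  221.]
111 [1, 1, -1] [ 507. -157.  221.]
119 [1, 5, -2] [ 507. -153.  221.]
127 [2, 9, -3] [ 508. -150.  220.]
135 [3, 12, -4] [ 509. -146.  219.]
143 [5, 16, -5] [ 511. -143.  218.]
151 [6, 18, -6] [ 512. -140.  217.]
159 [7, 21, -6] [ 513. -138.  216.]
167 [8, 23, -7] [ 514. -135.  215.]
175 [10, 25, -8] [ 516. -133.  214.]
183 [13, 27, -10] [ 519. -131.  213.]
191 [16, 28, -11] [ 522. -130.  211.]
199 [19, 28, -13] [ 525. -130.  210.]
```

```bash
python3 -m creep '[[0,1,4,-2,0],[0,2,8,-3,0],[0,3,12,-4,0],[0,4,15,-5,0],[0,5,18,-6,0],[0,7,21,-6,0],[0,8,23,-7,0],[0,8,23,-7,0]]'
python3 - <<'E'
from rows import *
r0={'scene':55.9,'side':53.0}
for n in ['scene','side']:
    p=capture(n); r=nang(p,'c');print(n,r)
    if r: 
        d=(r0[n]-r[2])%180; print('done',d,dec('c',234.5,d,np.array(sense()['tcp_pos'])))
W('c',234.5,range(143,210,8),s=.016,ht=.018)
overlay(p,'c',[234.5-145,234.5-155],'pics/ov12.png')
E
```

```text
time_s: 28.45
tcp_pos: [0.5101, -0.137, 0.2156]
ee_rot: [[0.05, -0.264, 0.963], [0.0, 0.964, 0.265], [-0.999, -0.013, 0.049]]
wrist_force: [-5.0, -5.7, 3.9]
gripper_width: 0.004
scene (141, array([-66.3, -63.1]), np.float64(89.1), array([15.3,  3.2]))
done 146.8 (np.float64(20.6185454707711), np.float64(16.584040467882144))
side (56, array([-67.4, -54.2]), np.float64(81.8), array([15.8,  3.3]))
done 151.2 (np.float64(19.274616818429624), np.float64(18.086729217990975))
t 28.55 tcp [ 510.0457 -137.0229  215.5809] F [-5.8704 -6.5479  4.0395]
143 [1, -6, 2] [ 511. -143.  218.]
151 [2, -3, 2] [ 512. -140.  217.]
159 [3, -1, 1] [ 513. -138.  216.]
167 [4, 2, 0] [ 514. -135.  215.]
175 [6, 4, -1] [ 516. -133.  214.]
183 [9, 6, -3] [ 519. -131.  213.]
191 [12, 7, -4] [ 522. -130.  211.]
199 [15, 7, -6] [ 525. -130.  210.]
207 [18, 7, -7] [ 529. -130.  208.]
```

View pics/ov12.png

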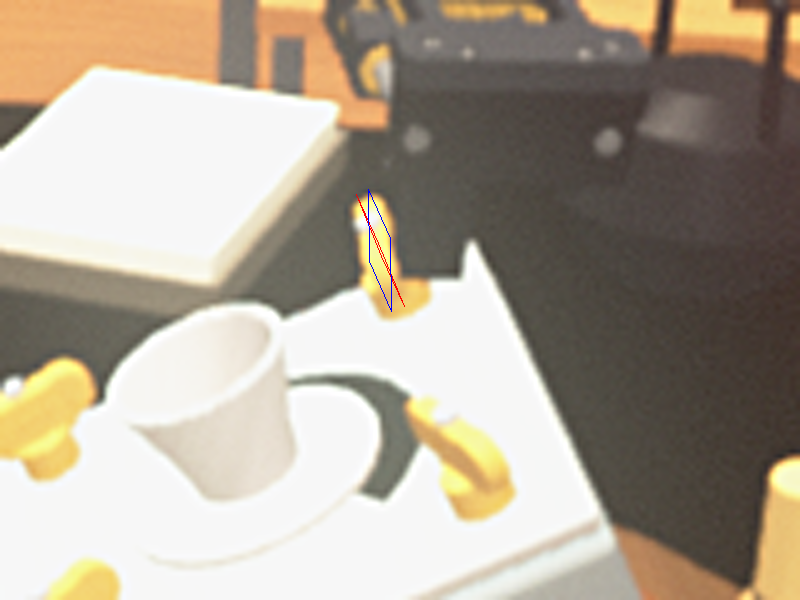

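```bash
python3 -m creep '[[0,4,2,0,0],[0,6,4,-1,0],[0,9,6,-3,0],[0,11,7,-4,0],[0,11,7,-4,0],[0,11,7,-4,0],[0,11,7,-4,0],[0,11,7,-4,0]]'
python3 - <<'E'
from rows import *
r0={'scene':55.9,'side':53.0}
for n in ['scene','side']:
    p=capture(n); r=nang(p,'c');print(n,r)
    if r: 
        d=(r0[n]-r[2])%180; print('done',d,dec('c',234.5,d,np.array(sense()['tcp_pos'])))
W('c',234.5,range(167,210,8),s=.016,ht=.018)
overlay(p,'c',[234.5-165,234.5-175],'pics/ov13.png')
E
```

```text
time_s: 29.35
tcp_pos: [0.5168, -0.1309, 0.2108]
ee_rot: [[0.04, -0.263, 0.964], [-0.0, 0.965, 0.263], [-0.999, -0.011, 0.039]]
wrist_force: [-5.9, -2.3, 3.7]
gripper_width: 0.004
scene (92, array([-63.2, -59.7]), np.float64(57.7), array([14.6,  3.4]))
done 178.2 (np.float64(17.393390350095203), np.float64(19.68391474853268))
side (50, array([-58.1, -49.7]), np.float64(55.1), array([4.8, 3.5]))
done 177.9 (np.float64(17.483556590234002), np.float64(19.57852597229702))
t 29.45 tcp [ 516.8098 -130.8858  210.8174] F [-6.46   -2.5941  3.3795]
167 [-3, -4, 5] [ 514. -135.  215.]
175 [-1, -2, 4] [ 516. -133.  214.]
183 [2, -1, 2] [ 519. -131.  213.]
191 [5, 1, 1] [ 522. -130.  211.]
199 [8, 1, -1] [ 525. -130.  210.]
207 [12, 1, -2] [ 529. -130.  208.]
```

View pics/ov13.png

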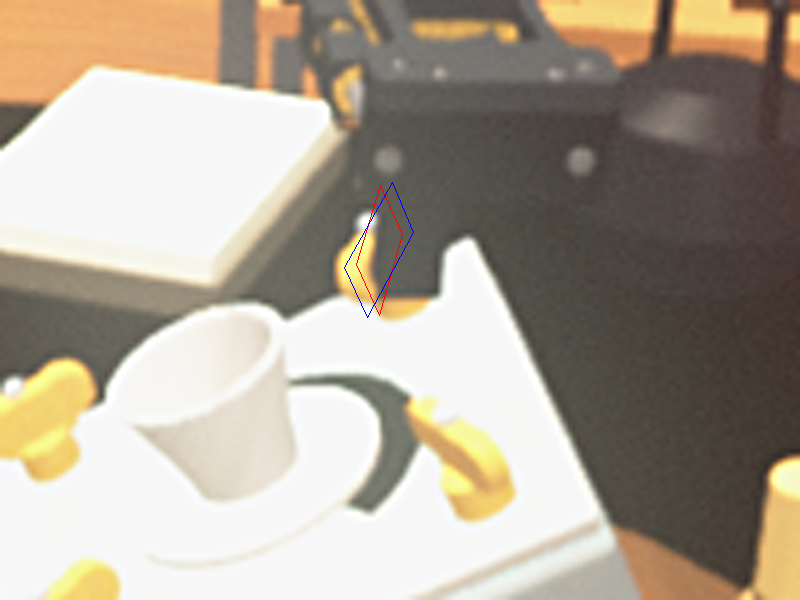

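```bash
python3 -m creep '[[0,-5,2,0,0],[0,-6,2,10,0],[0,-6,2,35,0],[0,-6,2,75,0],[0,-30,-20,100,0],[0,-60,-60,100,0],[0,-60,-100,100,0],[0,-60,-100,100,0]]'
python3 - <<'E'
from rows import *
for n in ['scene','side']:
    p=capture(n); 
    for k in 'abcd': print(n,k,nang(p,k))
    cv2.imwrite(f'pics/f_{n}.png',p['image'])
print(sense()['wrist_force'])
E
```

```text
time_s: 30.25
tcp_pos: [0.4561, -0.2338, 0.3121]
ee_rot: [[0.042, -0.259, 0.965], [-0.001, 0.966, 0.259], [-0.999, -0.012, 0.04]]
wrist_force: [0.5, 0.9, -0.7]
gripper_width: 0.0
scene a (140, array([72. , 70.9]), np.float64(24.3), array([14.3,  2.1]))
scene b (163, array([-66.2,  71.6]), np.float64(110.6), array([14.1,  2.4]))
scene c (78, array([-63.2, -61.3]), np.float64(56.0), array([15.2,  2.6]))
scene d (166, array([ 69.1, -66.6]), np.float64(9.7), array([14.5,  2.4]))
side a (235, array([70.3, 72. ]), np.float64(24.3), array([14. ,  1.8]))
side b (87, array([-66.7,  76.7]), np.float64(111.4), array([16. ,  1.6]))
side c (146, array([-68.2, -62.4]), np.float64(52.7), array([15.6,  2.4]))
side d (201, array([ 67.4, -65.3]), np.float64(9.6), array([14.4,  2.3]))
[0.2842 0.0335 0.3571]
```

View pics/f_scene.png

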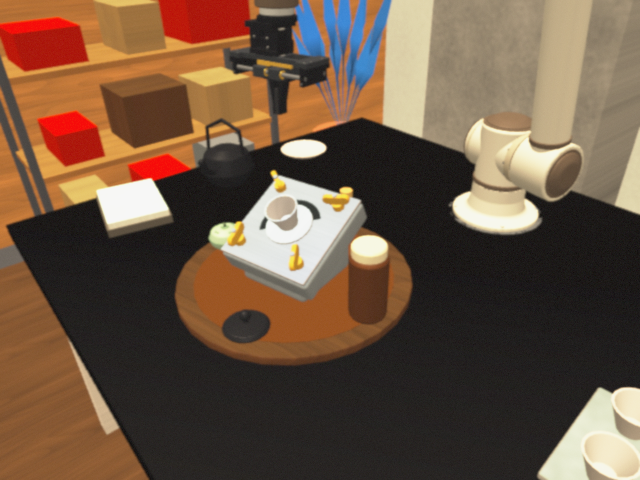

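View pics/f_side.png

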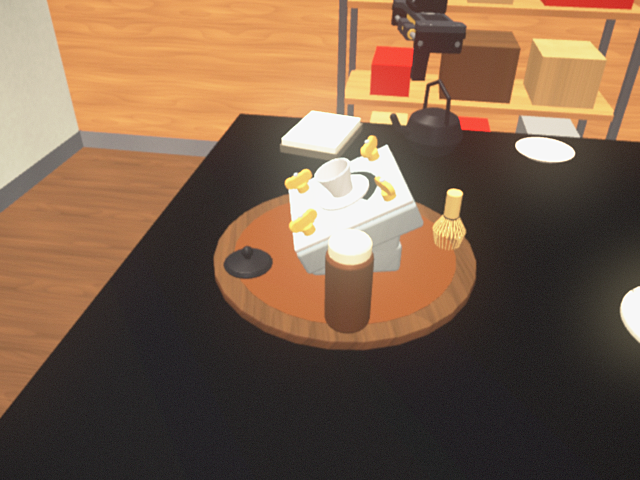

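Run:
```python
from h import *
for n in ['scene','side']:
    a=cv2.imread(f'pics/{n}0.png').astype(int);b=cv2.imread(f'pics/f_{n}.png').astype(int)
    d=np.abs(a-b).max(2)>60
    for nm,(x0,y0,x1,y1) in (dict(caddy=(345,234,392,325),lid=(220,305,272,345),incense=(205,220,232,250)) if n=='scene' else dict(caddy=(320,225,380,335),lid=(220,240,275,280),whisk=(425,185,475,255))).items(): print(n,nm,d[y0:y1,x0:x1].sum())
print(finish_job())
```

```text
scene caddy 0
scene lid 0
scene incense 1
side caddy 0
side lid 0
side whisk 0
the job is handed in; nothing more can be done
None
```

I tightened all four wing nuts by about half a turn, in cross order D, B, A, C, and handed the job in at about 30 s. I pushed one wing of each nut round with the closed fingers, and finished each nut before touching the next.

| Nut | Turn, from both cameras before and after | Note |
|---|---|---|
| D | about 181–182° | |
| B | about 178–180° | |
| A | about 184° | 4° over; it read 181–183° before I backed off and was not corrected |
| C | about 180° | |

- **Measurement accuracy:** the two cameras disagree with each other by 1–3°, so read the turns with that margin.
- **Bystanders:** first and last pictures match around the caddy, kettle lid, incense box and whisk. They still stand where they were.
- **Forces:** the highest wrist force read at the end of a move was about 14 N. I have no readings from within the moves.
- **Robot:** it ended clear of everything, with the wrist force near zero.
- **Unexplained:** a dark arc showed on the plate beside the funnel base while nut C was being turned, and it was still there at the end. I took it to be something uncovered as the plate sank, but did not check. I also did not measure how evenly the plate seated.

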